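Lids from the stack back onto their canisters

ROBOT

A 7-joint arm with a two-finger parallel gripper is mounted at the origin on a cart in front of the work surface, level with it; the furniture and walls round the work are solid. World frame = base frame: x ahead of the robot, y to its left, z up, the work surface at z = 0. Lengths are in m, angles in rad, forces in N, time in s.
With the tool pointing down it reaches from about 0.425 to 0.925 m from the base axis. Payload 6.8 kg.
Tool frame: the origin (TCP) lies at the very end of the fingers, on their centre line; the grasp point (between the pads) lies r.grip_depth behind it (r.grip_depth is the distance from the TCP to the grasp point, in m); z points along the fingers, x is the direction in which the jaws open and shut, and the axes are right-handed (so a half turn about z gives the same grasp; the last joint's range is limited). The gripper opens to 85 mm and grips with 20 to 120 N. Pads are 22 mm wide; open, the fingers measure 114 mm over their backs; the gripper's body (76 mm by 85 mm) begins 54 mm behind the grasp point. The pads swing forward as they close: fully open they stand 13 mm farther back than shut.
Start: joints at [1.084, 0.477, 0.022, 1.555, -0.011, 1.109, -0.083], TCP at [0.25, -0.627, 0.231] pointing down, gripper open.
Joint ranges: [-2.96, 2.96], [-0.34, 2.1], [-1.41, 1.46], [0.24, 2.44], [-1.37, 4.51], [0.17, 1.92], [-2.96, 2.96]. Speed limits (rad/s): [2.39, 2.39, 3.14, 3.14, 3.14, 3.14, 3.14].

INTERFACE

Orientations are given as a rotation vector (axis times angle).
In Python, from bench import readout, grab_frame, workorder, r gives the robot as it stands.
- The arm moves only by the shell command python3 -m handwheel 'ROWS' [FORCE]. ROWS is text: rows parted by semicolons, each of 7 numbers parted by spaces: the shift along the tool's x, y, z in mm, then the turn, a rotation vector about the tool's x, y, z in degrees, then the finger opening in mm, from 0 to 85.4. A call has 1 to 12 rows; each row is the pose to reach, as a shift and turn from the pose commanded when the call began, along the tool's axes at that moment; what a row does not reach only later rows make up. A row lasts 1/8 s, in which the tool goes at most 62.5 mm and 10.7 degrees, less where a joint would pass 70% of its speed; a pose out of reach is approached as far as the arm can. A call with a gripper value outside its range is refused whole. The fingers move at their own pace and stop on an object; FORCE is the grip in N (left out, the last holds). Time passes only in rows, so rows that repeat a pose let the fingers close. It gives the time, the measured TCP pose, the force and the opening at its end, in the units of the state.
- readout.get_obs(): the state, without advancing time (a new reading comes with each control period).
- grab_frame(name): name is "scene" or "top" or "wrist"; returns a dict with "pixels" (480x640x3 uint8, red, green, blue), "fx", "fy", "cx", "cy" (pixels), "rvec" (rotation vector, rad) and "tvec" (3), from world to camera coordinates, as OpenCV has them. Camera axes: x right, y down, z forward; pixel columns grow to the right and rows downward; lengths in m; the calibration is good to about 2 mm. A picture is of the moment at which its call begins. There is no depth.
- workorder.hand_in(): hands the job in, once; it reports no verdict.
The state is a dict: "clock": time; "joints": joint angles; "qvel": joint speeds; "tau": joint torques, N m; "tcp_pos": TCP position; "orientation": TCP orientation; "contact_force": force on the tool from outside, world axes, zero at the start; "moment": the same for the moment, N m; "grip_width": finger opening in m.
Only numpy, scipy, OpenCV 4.12 (cv2) and the standard library are available. Lean on these libraries where they do the work, as an engineer would, in place of code of your own. Each camera call takes 0.05 s, during which the arm holds its last target.

TASK

The washed canisters are dry and their wooden lids are still piled in one stack. Take the stack apart and close every canister with the lid of its own size, the lid fully home with its rim flat on the canister. Leave the canisters standing where they are, and do not disturb the salt shaker or the spice jar.

Things in the scene. Friction and masses are not known exactly. Their poses are not given: they have to be found in the camera images.
- lid_small_center (a point): The small lid (top of the stack): wooden disc 54 mm across, 6 mm thick; grey hollow skirt under it, 18 mm high, tapering from 41 to 32 mm across; round knob 16 mm wide, 17 mm high on top, grasp there. Point on the axis, 20 mm above the skirt's foot: disc top 4 mm, knob middle 12 mm, knob top 21 mm above it. z up. Stacked lids are 24 mm apart, each skirt over the knob below: lift 20 mm straight up.
- lid_medium_center (a point): The medium lid (second in the stack from above): wooden disc 66 mm across, 6 mm thick; grey hollow skirt under it, 18 mm high, tapering from 53 to 44 mm across; round knob 16 mm wide, 17 mm high on top, grasp there. Point on the axis, 20 mm above the skirt's foot: disc top 4 mm, knob middle 12 mm, knob top 21 mm above it. z up. Stacked lids are 24 mm apart, each skirt over the knob below: lift 20 mm straight up.
- lid_large_center (a point): The large lid (third in the stack from above): wooden disc 78 mm across, 6 mm thick; grey hollow skirt under it, 18 mm high, tapering from 65 to 56 mm across; round knob 16 mm wide, 17 mm high on top, grasp there. Point on the axis, 20 mm above the skirt's foot: disc top 4 mm, knob middle 12 mm, knob top 21 mm above it. z up. Stacked lids are 24 mm apart, each skirt over the knob below: lift 20 mm straight up.
- lid_largest_center (a point): The largest lid (bottom of the stack): wooden disc 90 mm across, 6 mm thick; grey hollow skirt under it, 18 mm high, tapering from 77 to 68 mm across; round knob 16 mm wide, 17 mm high on top, grasp there. Point on the axis, 20 mm above the skirt's foot: disc top 4 mm, knob middle 12 mm, knob top 21 mm above it. z up. Stacked lids are 24 mm apart, each skirt over the knob below: lift 20 mm straight up.
- canister_small_mouth (a point): Mouth centre, level with the rim, of the smallest of four open white stoneware canisters: 56 mm across, 52 mm high, mouth 46 mm, loose, about 0.26 kg. z up, out of the mouth. Takes the small lid (54 mm disc): when seated its skirt is in the mouth, its disc lies on the rim and its point is 2 mm above this one.
- canister_medium_mouth (a point): Mouth centre, level with the rim, of the second smallest of four open white stoneware canisters: 68 mm across, 58 mm high, mouth 58 mm, loose, about 0.3 kg. z up, out of the mouth. Takes the medium lid (66 mm disc): when seated its skirt is in the mouth, its disc lies on the rim and its point is 2 mm above this one.
- canister_large_mouth (a point): Mouth centre, level with the rim, of the second largest of four open white stoneware canisters: 80 mm across, 64 mm high, mouth 70 mm, loose, about 0.35 kg. z up, out of the mouth. Takes the large lid (78 mm disc): when seated its skirt is in the mouth, its disc lies on the rim and its point is 2 mm above this one.
- canister_largest_mouth (a point): Mouth centre, level with the rim, of the largest of four open white stoneware canisters: 92 mm across, 70 mm high, mouth 82 mm, loose, about 0.39 kg. z up, out of the mouth. Takes the largest lid (90 mm disc): when seated its skirt is in the mouth, its disc lies on the rim and its point is 2 mm above this one.
- salt_shaker_center (a point): A salt shaker with a grey domed top, 44 mm across and 90 mm high, standing loose behind the canisters; the point is at its centre, half-way up. Not part of the job.
- spice_jar_center (a point): A small glass spice jar with a dark cap, 44 mm across and 105 mm high, standing loose behind the canisters; the point is at its centre, half-way up. Not part of the job.

How it is judged:
By the outcome, as a careful person would: the job done as asked, in the order asked, and still so for the second after the job is handed in, with the robot touching nothing.
It also fails if it takes over 93 s, if anything falls off the work surface, if the arm or the gripper's body presses on something with over 40 N, if the wrist force passes 120 N, or if a joint passes its speed limit or range.

## Working session

There is one attempt and no reset: what is moved stays moved. The work goes in short steps, Python scripts to look and compute and a shell command to move; the robot and the scene stay as the last step left them, time stands still between calls to the robot, and variables do not carry over. Pictures are saved under pics/ and viewed, and the job is handed in when it is done.

```bash
ls; mkdir -p pics
python3 - <<'E'
from bench import readout, grab_frame, r
import cv2,numpy as np
print(readout.get_obs(), r.grip_depth)
for n in ("scene","top","wrist"):
    f=grab_frame(n); cv2.imwrite(f"pics/{n}0.png",f["pixels"][:,:,::-1]); print(n,f["fx"],f["fy"],f["cx"],f["cy"],f["rvec"],f["tvec"])
E
```

```text
pics
{'clock': 0.0, 'joints': array([ 1.08391327,  0.47781601,  0.02235547,  1.55643732, -0.01149567,
        1.10928731, -0.08308008]), 'qvel': array([ 2.10403753e-04,  1.94402715e-04, -1.80801436e-04,  5.58454956e-05,
        5.91752587e-04, -8.73959848e-04, -4.54878289e-05]), 'tau': array([-7.90274044e-04, -5.96464348e+01,  1.60737164e+00, -2.81205654e+01,
        1.23586552e-02,  9.30147566e-03, -6.49811852e-06]), 'tcp_pos': array([ 0.24936993, -0.62662179,  0.23032131]), 'orientation': array([-2.59921456e+00,  1.76296588e+00,  2.48629505e-03]), 'contact_force': array([ 0.43594077,  0.24773492, -0.23375822]), 'moment': array([-0.04356935,  0.01243465,  0.03233573]), 'grip_width': 0.08535769986127334} 0.0187
scene 562.1743775541971 562.1743775541971 324.92260120466244 238.82533868474843 [ 0.82505965 -2.25078987  1.3995921 ] [0.45752987 0.1596675  0.89787438]
top 535.5496276941279 535.5496276941279 315.6696053338663 240.17386403377418 [ 2.17337886 -2.11620118  0.16194456] [0.11309952 0.47940807 1.16015522]
wrist 419.48942981969947 419.48942981969947 323.1447732755728 240.08756244758212 [-2.4032332   1.62949445  0.22951287] [-0.67473393 -0.03382436  0.37829432]
```

View pics/scene0.png

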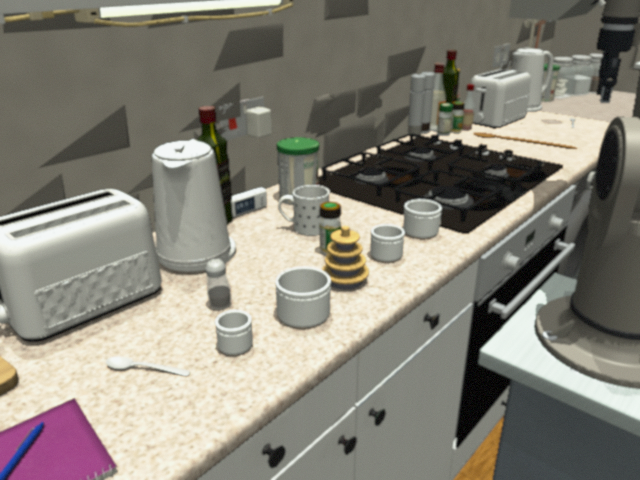

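View pics/top0.png

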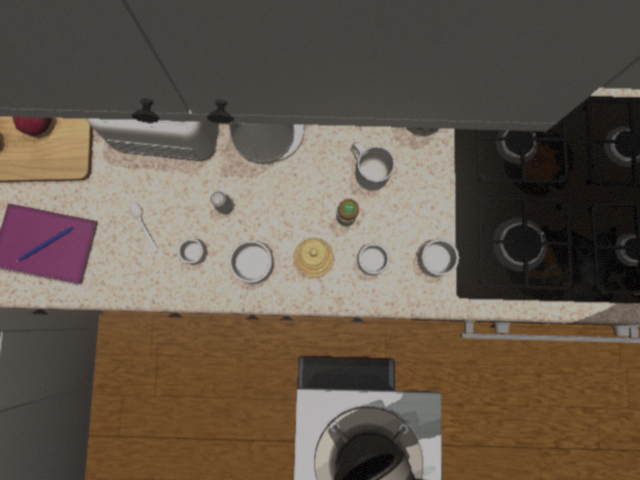

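View pics/wrist0.png

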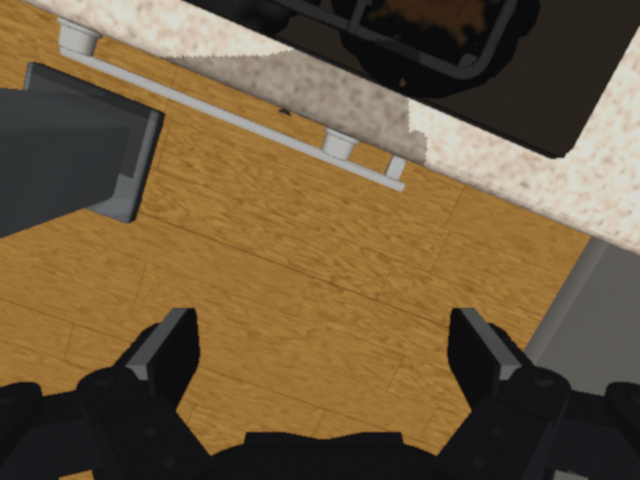

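The top view shows a row of canisters at about (192,251), (251,262), (372,260) and (438,258). The stack is at (313,256), the shaker at (221,202) and the jar at (347,210). Next I'll enlarge crops.

Run:
```python
import cv2,numpy as np
a=cv2.imread("pics/top0.png")
c=a[185:295,170:330]; cv2.imwrite("pics/topL.png",cv2.resize(c,None,fx=5,fy=5,interpolation=cv2.INTER_CUBIC))
c=a[185:295,305:465]; cv2.imwrite("pics/topR.png",cv2.resize(c,None,fx=5,fy=5,interpolation=cv2.INTER_CUBIC))
```

```text
(no output)
```

View pics/topL.png

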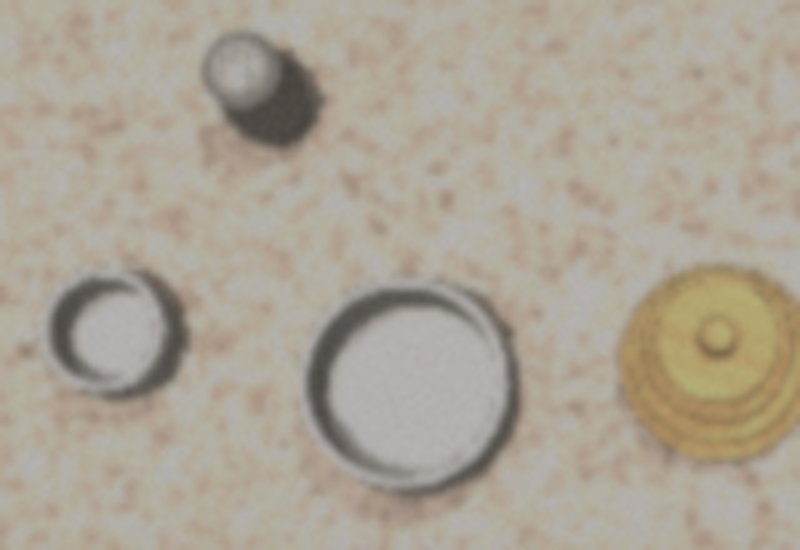

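View pics/topR.png

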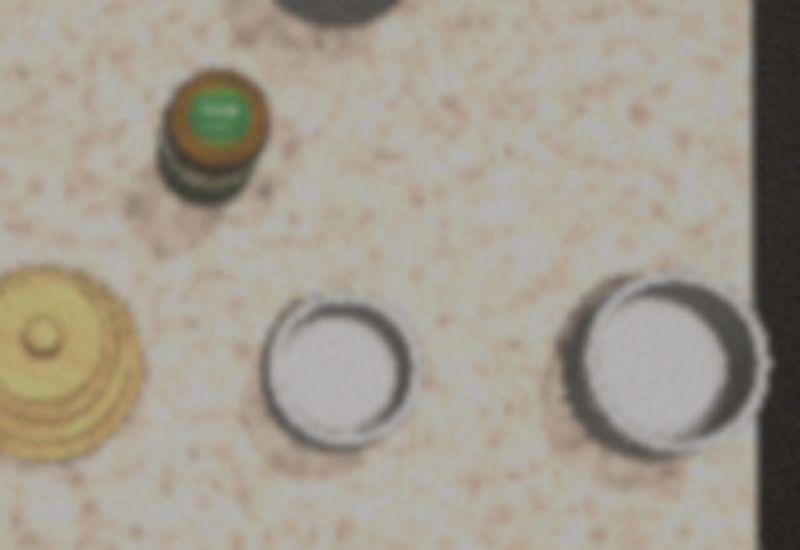

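```bash
cat > h.py <<'E'
import numpy as np,cv2
from scipy.spatial.transform import Rotation as R
from bench import readout, grab_frame, r
def K(f): return np.array([[f["fx"],0,f["cx"]],[0,f["fy"],f["cy"]],[0,0,1.]])
def ray(f,u,v,z):
    Rm=cv2.Rodrigues(np.array(f["rvec"]))[0]; t=np.array(f["tvec"])
    c=-Rm.T@t; d=Rm.T@np.linalg.inv(K(f))@np.array([u,v,1.]); return c+d*(z-c[2])/d[2]
def proj(f,P): return cv2.projectPoints(np.array(P,float).reshape(-1,3),np.array(f["rvec"],float),np.array(f["tvec"],float),K(f),None)[0].reshape(-1,2)
def circ(c,d,n=72):
    a=np.linspace(0,2*np.pi,n); return np.c_[c[0]+d/2*np.cos(a),c[1]+d/2*np.sin(a),np.full(n,c[2])]
def overlay(f,cs,name,x0,x1,y0,y1,s):
    im=cv2.resize(f["pixels"][y0:y1,x0:x1,::-1],None,fx=s,fy=s,interpolation=cv2.INTER_CUBIC)
    for c,d in cs:
        p=(proj(f,circ(c,d))-[x0,y0]+.5)*s-.5
        cv2.polylines(im,[np.round(p*8).astype(np.int32)],True,(0,0,255),1,cv2.LINE_AA,3)
    cv2.imwrite(name,im)
E
python3 - <<'E'
from h import *
f=grab_frame("top"); s=grab_frame("scene")
px=lambda X,Y,x0:(x0+(X+.5)/5-.5,185+(Y+.5)/5-.5)
it={"small":(108,331,170,.052,.056),"largest":(412,386,170,.070,.092),"medium":(338,371,305,.058,.068),"large":(675,362,305,.064,.080),
"lidS":(716,340,170,.096,.054),"knob":(715,335,170,.109,.016)}
cs=[]
for k,(X,Y,x0,z,d) in it.items():
    P=ray(f,*px(X,Y,x0),z); print(k,P.round(4)); cs.append((P,d))
P=ray(f,313.8,185+363/5,.024);print("lidXL",P); cs.append((P,.09))
P=ray(f,313.8,185+363/5,.024)
Rm=cv2.Rodrigues(f["rvec"])[0];print("cam",-Rm.T@f["tvec"])
np.save("cs.npy",np.array([list(c)+[d] for c,d in cs]))
overlay(f,cs,"pics/ovt.png",170,470,200,300,2.6)
overlay(s,cs,"pics/ovs.png",205,455,190,370,3)
E
```

```text
small [0.4428 0.3981 0.052 ]
largest [0.4203 0.2617 0.07  ]
medium [0.4351 0.0016 0.058 ]
large [ 0.4423 -0.144   0.064 ]
lidS [0.4405 0.1312 0.096 ]
knob [0.4409 0.1316 0.109 ]
lidXL [0.43831935 0.12898878 0.024     ]
cam [0.29894897 0.12576046 1.21794809]
```

View pics/ovt.png

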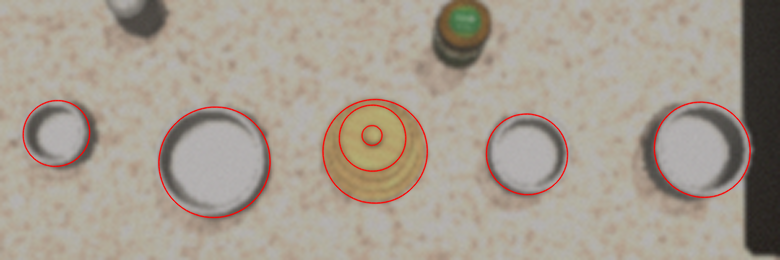

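View pics/ovs.png

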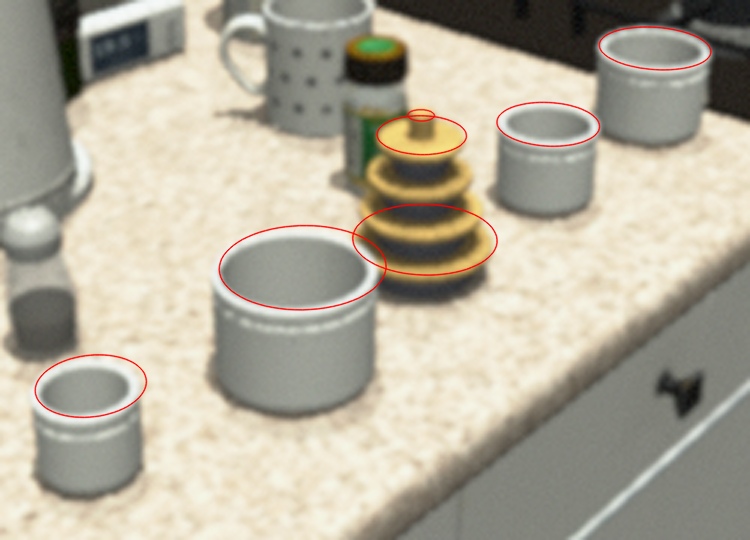

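```bash
cat >> h.py <<'E'
def go(P,yaw=None):
    o=readout.get_obs(); Rm=R.from_rotvec(o["orientation"]); d=np.array(P)-o["tcp_pos"]
    x=Rm.as_matrix()[:,0]; cur=np.degrees(np.arctan2(x[1],x[0]))
    print("t",round(o["clock"],2),"tcp",o["tcp_pos"].round(4),"yaw",cur.round(2),"tilt",np.degrees(np.arccos(-Rm.as_matrix()[2,2])).round(2),"grip",round(o["grip_width"],4),"F",np.array(o["contact_force"]).round(1))
    print("shift mm",(Rm.inv().apply(d)*1000).round(1), "turn z", None if yaw is None else round(-(yaw-cur),1), "dist",round(np.linalg.norm(d)*1000))
E
python3 - <<'E'
from h import *
go([.45,-.10,.25],0)
f=grab_frame("wrist");Rm=cv2.Rodrigues(f["rvec"])[0];c=-Rm.T@f["tvec"];print(c)
o=readout.get_obs();T=R.from_rotvec(o["orientation"]).as_matrix();print("cam in tool",T.T@(c-o["tcp_pos"])); print(T.T@Rm.T)
E
```

```text
t 0.25 tcp [ 0.2495 -0.6269  0.2309] yaw -68.3 tilt 0.05 grip 0.0856 F [ 0.3 -0.4 -0.4]
shift mm [-415.4 -381.1  -18.8] turn z -68.3 dist 564
[ 0.31603057 -0.60113908  0.37256765]
cam in tool [ 0.00049757 -0.07133067 -0.14162207]
[[ 9.99999987e-01  1.10965386e-04  1.14170165e-04]
 [-1.38017237e-04  9.61674767e-01  2.74192675e-01]
 [-7.93686707e-05 -2.74192687e-01  9.61674770e-01]]
```

```bash
python3 -m handwheel '-40 -35 -2 0 0 -7 60; -85 -78 -4 0 0 -14 60; -130 -118 -6 0 0 -21 60; -170 -156 -8 0 0 -28 60; -215 -195 -10 0 0 -36 60; -255 -233 -12 0 0 -44 60; -295 -270 -14 0 0 -52 60; -335 -307 -16 0 0 -60 60; -375 -344 -18 0 0 -66 60; -415 -381 -19 0 0 -68.3 60; -415 -381 -19 0 0 -68.3 60; -415 -381 -19 0 0 -68.3 60' 40
python3 - <<'E'
from h import *
go([.44,.10,.26],0)
E
```

```text
clock: 1.8
tcp_pos: [0.4499, -0.1013, 0.2502]
orientation: [3.141, -0.001, -0.001]
contact_force: [0.5, -0.6, -0.8]
grip_width: 0.0603
t 1.8 tcp [ 0.4499 -0.1013  0.2502] yaw -0.02 tilt 0.04 grip 0.0603 F [ 0.5 -0.6 -0.8]
shift mm [  -9.9 -201.3   -9.9] turn z -0.0 dist 202
```

```bash
cat > w.py <<'E'
from h import *
import sys
def shot(name,extra=[]):
    f=grab_frame("wrist"); cs=np.load("cs.npy"); cs=[(c[:3],c[3]) for c in cs]+extra
    overlay(f,cs,"pics/"+name,0,640,0,480,1.25); return f
if __name__=="__main__": shot(sys.argv[1])
E
python3 w.py w1.png; python3 -m handwheel '-2 -40 -2 0 0 0 60; -4 -90 -4 0 0 0 60; -6 -140 -6 0 0 0 60; -10 -185 -10 0 0 0 60; -10 -201 -10 0 0 0 60; -10 -201 -10 0 0 0 60; -10 -201 -10 0 0 0 60';python3 w.py w2.png
```

```text
clock: 2.72
tcp_pos: [0.4403, 0.0983, 0.26]
orientation: [3.141, -0.005, -0.001]
contact_force: [1.1, 0.3, -0.4]
grip_width: 0.06
```

View pics/w1.png

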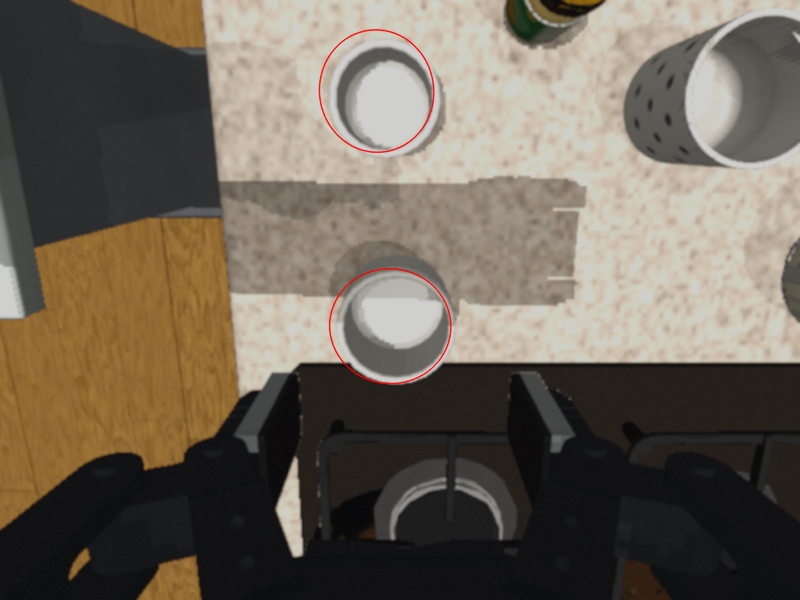

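View pics/w2.png

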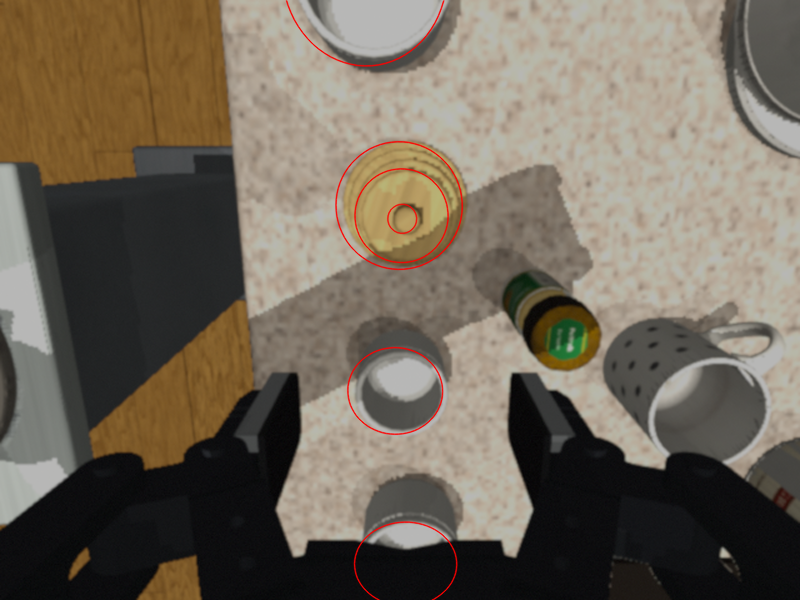

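The wrist view puts the objects 2–4 mm further +x than the top-camera estimate (medium canister at (400,392) against an overlay at (395,390)). I'll re-measure each target from straight above with the wrist camera. First I'll go over the stack.

```bash
python3 -m handwheel '2 -20 20 0 0 0 45; 3 -33 40 0 0 0 45;3 -33 40 0 0 0 45;3 -33 40 0 0 0 45;3 -33 40 0 0 0 45'
python3 - <<'E'
from w import *
f=shot("w3.png"); cv2.imwrite("pics/w3raw.png",f["pixels"][:,:,::-1]); go([.441,.13,.2])
a=f["pixels"][130:310,220:430,::-1]; cv2.imwrite("pics/w3c.png",cv2.resize(a,None,fx=3.5,fy=3.3,interpolation=cv2.INTER_CUBIC))
E
```

```text
clock: 3.4
tcp_pos: [0.4437, 0.1325, 0.2211]
orientation: [3.141, -0.003, 0.002]
contact_force: [-0.7, -0.1, 0.4]
grip_width: 0.0449
t 3.45 tcp [0.4437 0.1327 0.221 ] yaw -0.07 tilt 0.08 grip 0.045 F [-0.1  0.3  0.1]
shift mm [-2.7  2.7 21. ] turn z None dist 21
```

View pics/w3.png

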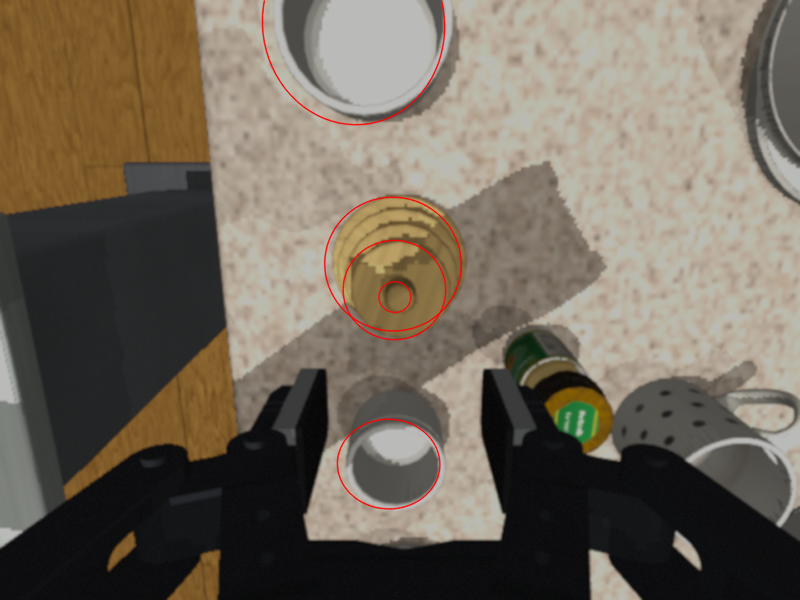

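View pics/w3c.png

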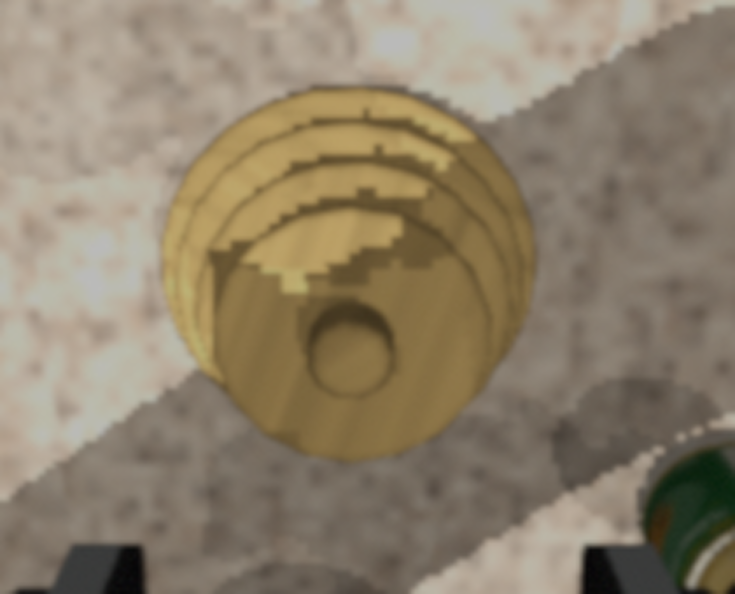

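Run:
```python
from h import *
f=grab_frame("wrist")
p=lambda X,Y:(220+(X+.5)/3.5-.5,130+(Y+.5)/3.3-.5)
print("knob",ray(f,*p(352,357),.112)); print("disc",ray(f,*p(353.5,333),.096)); print("bottomdisc x",ray(f,*p(350,240),.024))
# largest canister rim: raw from w3 (x1.25): left 273,right 452,bottom ~122
print("med", ray(f,*((397)/1.25,(463)/1.25),.058))
```

```text
knob [0.44388162 0.13224852 0.112     ]
disc [0.44408342 0.13273169 0.096     ]
bottomdisc x [0.44298383 0.13776265 0.024     ]
med [0.44103966 0.00301165 0.058     ]
```

```bash
python3 -m handwheel '0 0 40 0 0 0 45;0 0 80 0 0 0 45;0 0 105 0 0 0 45;0 0 116 0 0 0 45;0 0 120 0 0 0 45;0 0 120 0 0 0 45;0 0 120 0 0 0 45'
python3 - <<'E'
from w import *
f=shot("w4.png"); go([.444,.1325,.099])
f=grab_frame("scene"); cv2.imwrite("pics/s4.png",cv2.resize(f["pixels"][150:300,270:430,::-1],None,fx=4,fy=4,interpolation=cv2.INTER_CUBIC))
E
```

```text
clock: 4.38
tcp_pos: [0.4438, 0.1335, 0.1011]
orientation: [-3.141, 0.0, -0.003]
contact_force: [0.0, 1.2, -0.5]
grip_width: 0.0449
t 4.42 tcp [0.4437 0.1334 0.1011] yaw -0.0 tilt 0.09 grip 0.0454 F [-0.   0.6 -0.1]
shift mm [0.3 0.9 2.1] turn z None dist 2
```

View pics/w4.png

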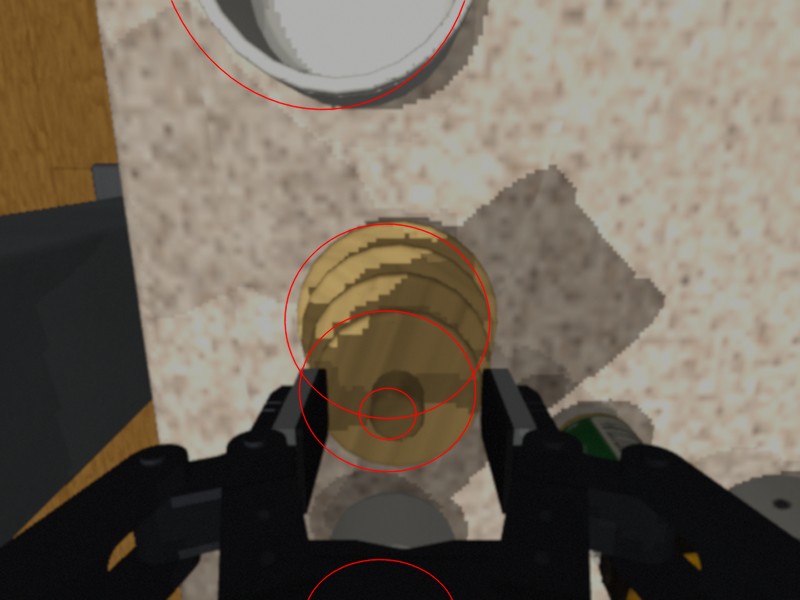

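View pics/s4.png

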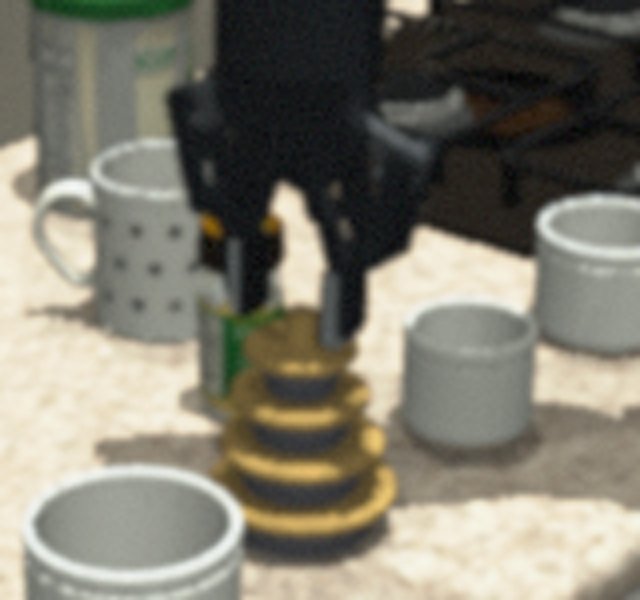

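Run:
```python
from h import *
f=grab_frame("wrist"); o=readout.get_obs(); T=R.from_rotvec(o["orientation"]).as_matrix()
print(ray(f,397.5/1.25,410/1.25,.112),ray(f,398/1.25,391/1.25,.096), o["tcp_pos"])
for n in range(3):
    P=o["tcp_pos"]+np.array([0,0,-.005+.01*n]); print(proj(f,P)*1.25)
cv2.imwrite("pics/w4c.png",cv2.resize(f["pixels"][280:400,240:400,::-1],None,fx=5,fy=5))
```

```text
[0.44369921 0.13432571 0.112     ] [0.44368382 0.13233571 0.096     ] [0.44353264 0.13337875 0.10083874]
[[397.49991355 387.6503934 ]]
[[397.14831109 402.77897781]]
[[396.74879577 419.96913392]]
```

View pics/w4c.png

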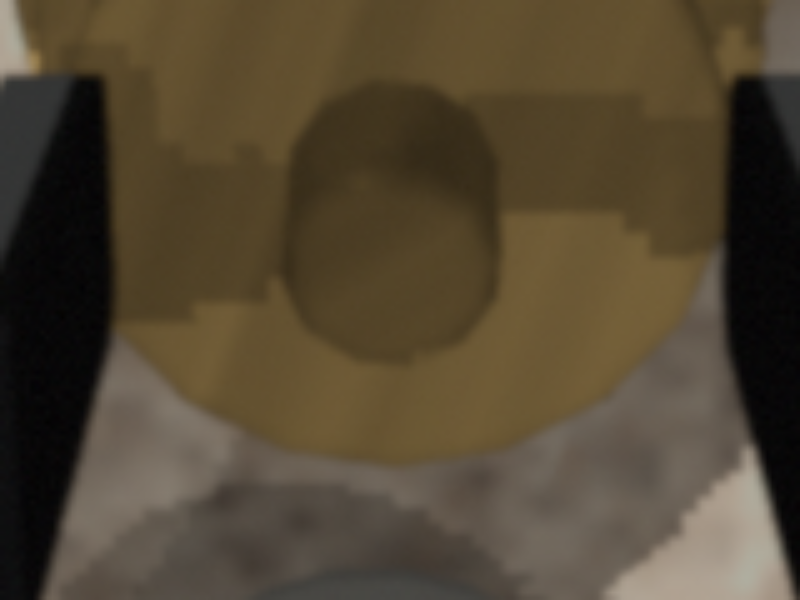

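```bash
python3 -m handwheel '-2 1 0 0 0 0 45;-2 1 2 0 0 0 30;-2 1 2 0 0 0 10;-2 1 2 0 0 0 10;-2 1 2 0 0 0 10;-2 1 2 0 0 0 10' 40
python3 w.py w5.png
```

```text
clock: 5.28
tcp_pos: [0.4411, 0.1323, 0.0983]
orientation: [3.142, 0.0, -0.0]
contact_force: [0.7, -1.1, -0.7]
grip_width: 0.0139
```

View pics/w5.png

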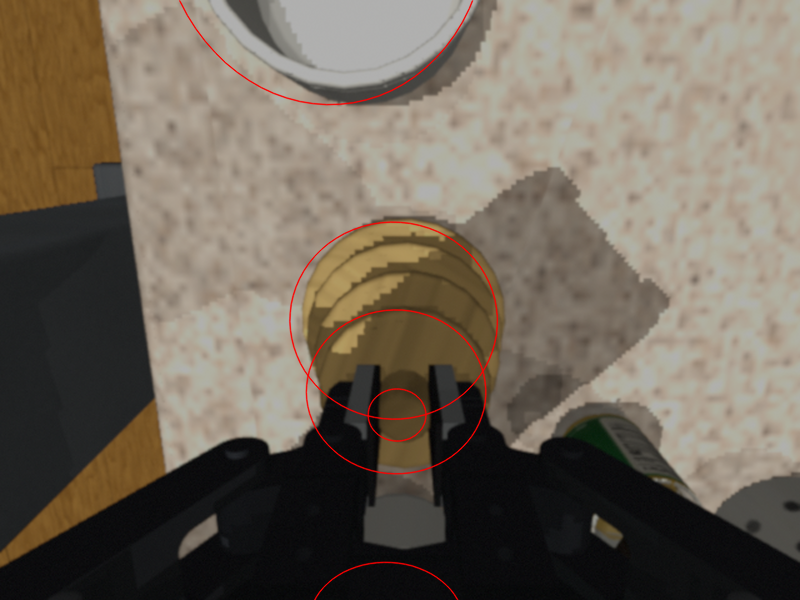

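```bash
python3 -m handwheel '0 0 -5 0 0 0 5;0 0 -15 0 0 0 5;0 0 -30 0 0 0 5;0 0 -50 0 0 0 5;0 0 -75 0 0 0 5;0 0 -95 0 0 0 5;0 0 -100 0 0 0 5;0 0 -100 0 0 0 5' 40
python3 - <<'E'
from w import *
f=shot("w6.png"); go([.442,.398,.2])
f=grab_frame("scene"); cv2.imwrite("pics/s6.png",cv2.resize(f["pixels"][100:300,230:430,::-1],None,fx=3,fy=3,interpolation=cv2.INTER_CUBIC))
E
```

```text
clock: 6.32
tcp_pos: [0.4412, 0.1322, 0.1986]
orientation: [3.141, -0.0, 0.001]
contact_force: [-0.2, 1.3, 0.3]
grip_width: 0.0139
t 6.38 tcp [0.4409 0.1321 0.198 ] yaw -0.0 tilt 0.03 grip 0.0145 F [-0.5  0.  -1.1]
shift mm [   1.1 -265.9   -2. ] turn z None dist 266
```

View pics/w6.png

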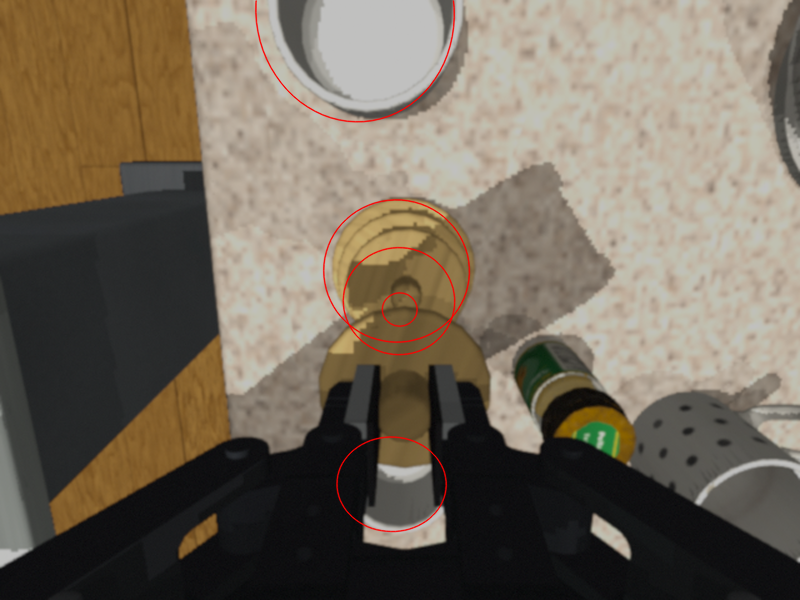

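View pics/s6.png

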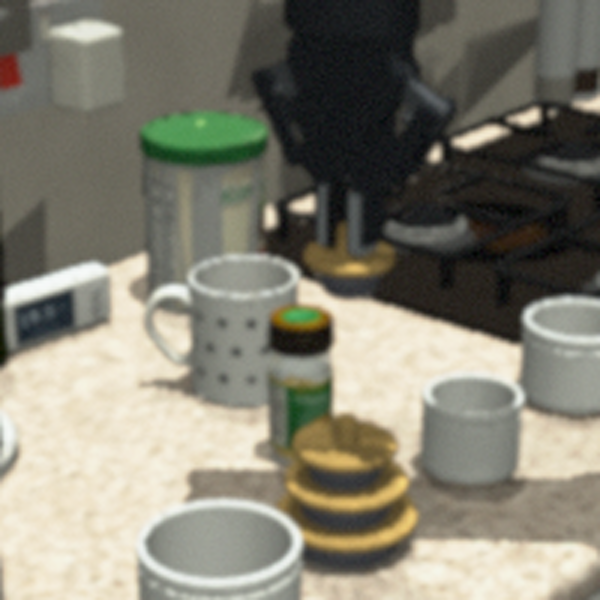

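```bash
python3 -m handwheel '0 -20 -15 0 0 0 5;0 -55 -35 0 0 0 5;0 -95 -42 0 0 0 5;0 -130 -42 0 0 0 5;0 -155 -42 0 0 0 5;0 -168 -42 0 0 0 5;0 -168 -42 0 0 0 5;0 -168 -42 0 0 0 5;0 -168 -42 0 0 0 5' 40
python3 - <<'E'
from w import *
f=shot("w7.png"); go([.442,.398,.2])
E
```

```text
clock: 7.55
tcp_pos: [0.4415, 0.2992, 0.2403]
orientation: [3.141, -0.003, 0.0]
contact_force: [-0.2, 0.2, -0.2]
grip_width: 0.0141
t 7.6 tcp [0.4415 0.2993 0.2403] yaw -0.09 tilt 0.04 grip 0.0142 F [-0.3  1.2 -0.2]
shift mm [  0.4 -98.7  40.3] turn z None dist 107
```

View pics/w7.png

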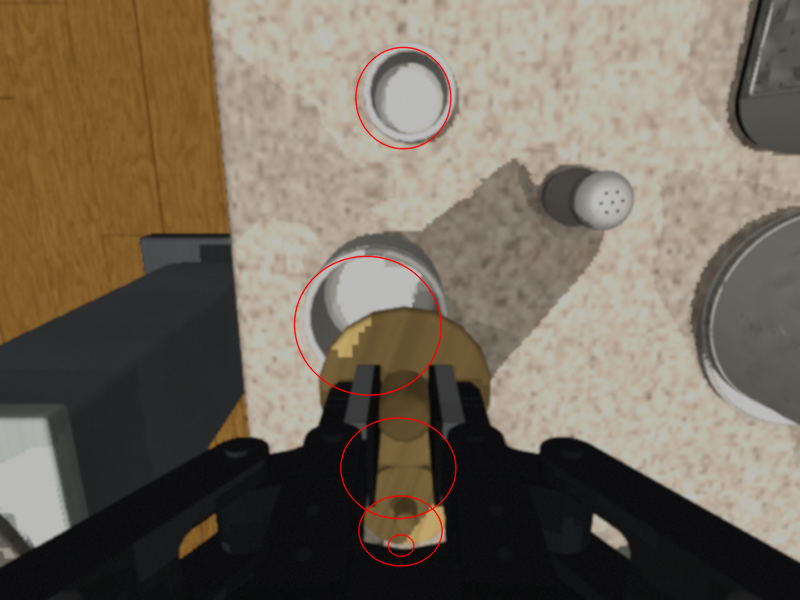

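Run:
```python
from w import *
f=grab_frame("wrist")
P=ray(f,407.5/1.25,95.5/1.25,.052); print(P)
for i,(x0,x1,y0,y1) in enumerate([(270,390,20,130)]):
    overlay(f,[(P,.056),(P,.046)],"pics/w7c.png",x0,x1,y0,y1,5)
```

```text
[0.44562821 0.40001158 0.052     ]
```

View pics/w7c.png

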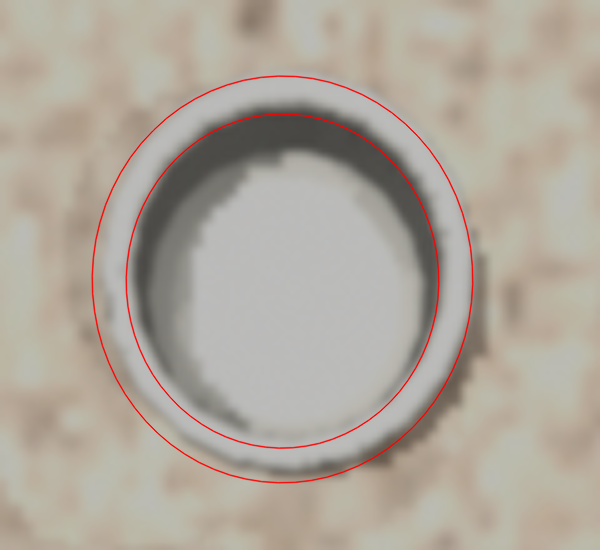

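```bash
python3 -m handwheel '1 -20 0 0 0 0 5;2 -45 0 0 0 0 5;2 -50 0 0 0 0 5;2 -50 0 0 0 0 5;2 -50 0 0 0 0 5' 40
python3 - <<'E'
from w import *
f=grab_frame("wrist");P=np.array([.4455,.4000,.052])
go([.444,.3997,.15])
x,y=proj(f,P)[0].astype(int); print(x,y)
overlay(f,[(P,.056),(P,.046)],"pics/w8c.png",x-65,x+65,y-60,y+60,5)
E
```

```text
clock: 8.28
tcp_pos: [0.4434, 0.3491, 0.2401]
orientation: [3.141, -0.002, 0.0]
contact_force: [0.9, -0.1, -1.0]
grip_width: 0.014
t 8.32 tcp [0.4435 0.3492 0.2402] yaw -0.07 tilt 0.05 grip 0.0142 F [ 0.6  0.2 -1.2]
shift mm [  0.5 -50.6  90.2] turn z None dist 103
323 145
```

View pics/w8c.png

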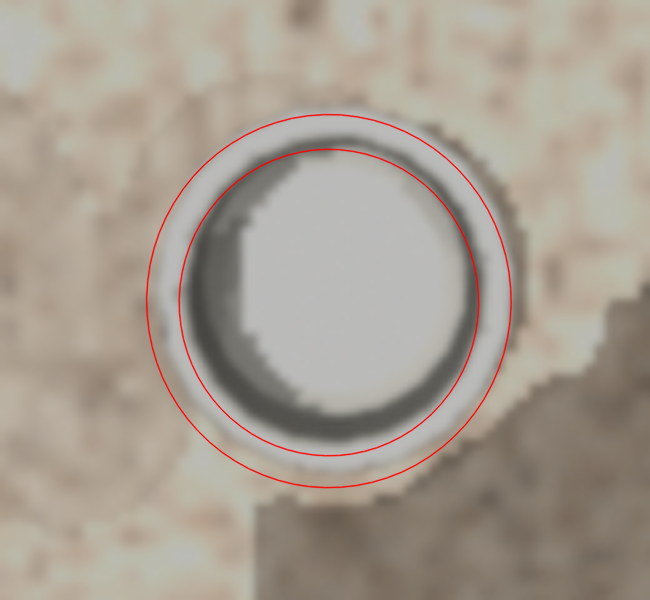

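```bash
python3 -m handwheel '0.5 -20 20 0 0 0 5;0.5 -45 60 0 0 0 5;0.5 -51 100 0 0 0 5;0.5 -51 130 0 0 0 5;0.5 -51 150 0 0 0 5;0.5 -51 152 0 0 0 5;0.5 -51 152 0 0 0 5;0.5 -51 152 0 0 0 5' 40
python3 - <<'E'
from w import *
go([.444,.400,.08])
o=readout.get_obs()["tcp_pos"]; print(o)
f=grab_frame("scene")
P=np.array([o[0],o[1],o[2]-.0265])
Q=np.array([.444,.400,.052])
overlay(f,[(P,.032),(P+[0,0,.018],.054),(Q,.056),(Q,.046)],"pics/s9.png",190,290,270,370,7)
f=grab_frame("top"); overlay(f,[(P+[0,0,.024],.054),(Q,.056)],"pics/t9.png",140,240,205,305,6)
f=shot("w9.png")
E
```

```text
clock: 9.32
tcp_pos: [0.4444, 0.4019, 0.0897]
orientation: [-3.14, 0.0, -0.003]
contact_force: [-0.5, 0.7, -0.3]
grip_width: 0.0136
t 9.32 tcp [0.4444 0.4019 0.0897] yaw -0.02 tilt 0.14 grip 0.0136 F [-0.5  0.7 -0.3]
shift mm [-0.4  1.9  9.7] turn z None dist 10
[0.44435873 0.40192391 0.08967062]
```

View pics/s9.png

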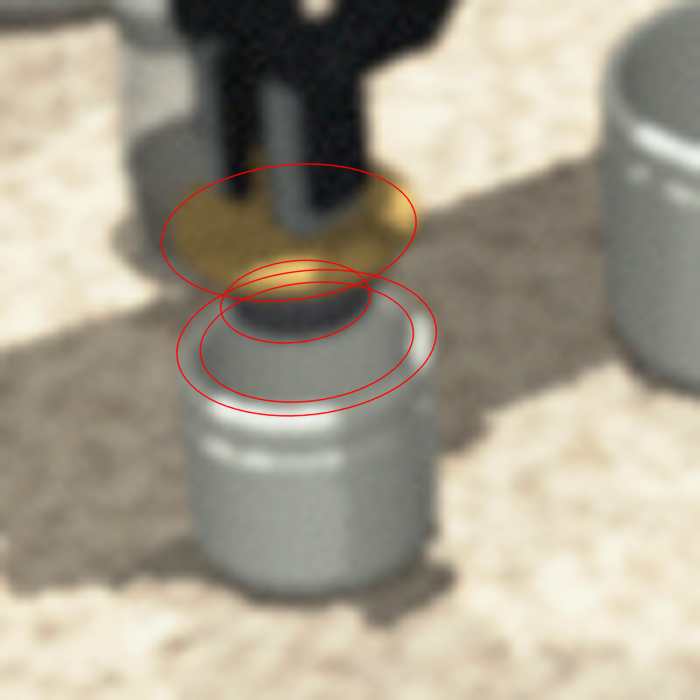

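View pics/t9.png

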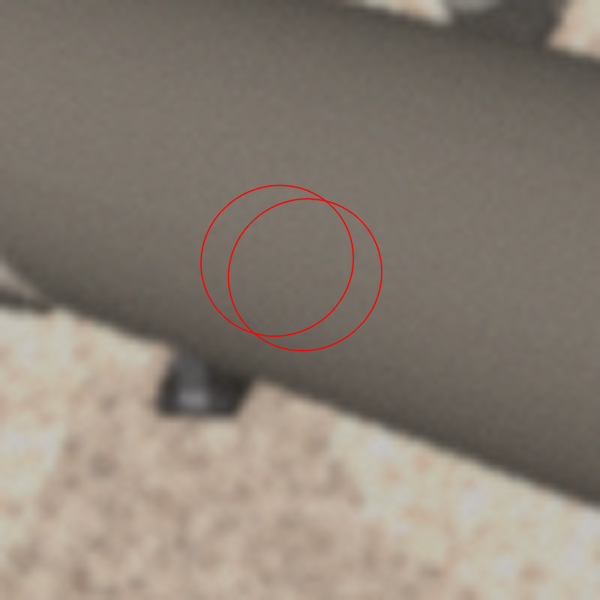

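View pics/w9.png

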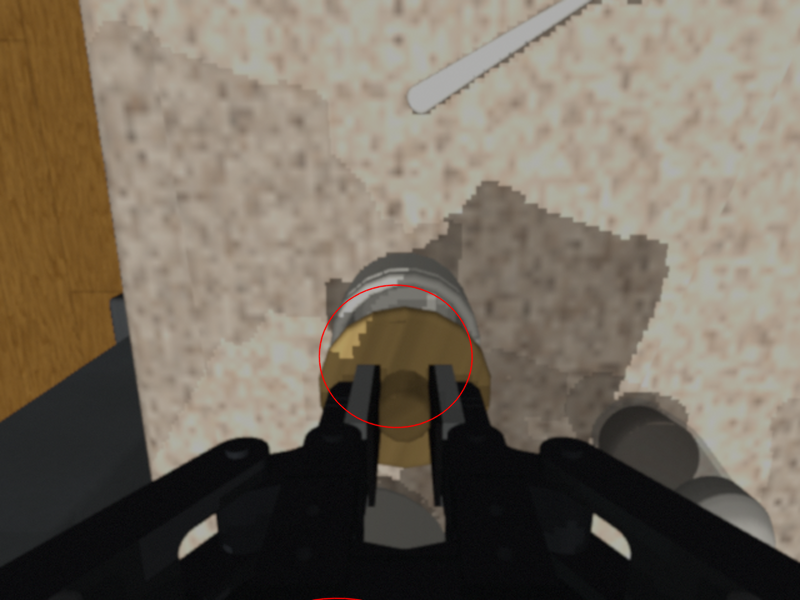

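Run:
```python
from w import *
o=readout.get_obs()["tcp_pos"]; print(o)
f=grab_frame("wrist")
cv2.imwrite("pics/w9c.png",cv2.resize(f["pixels"][190:310,250:400,::-1],None,fx=5,fy=5,interpolation=cv2.INTER_CUBIC))
f=grab_frame("scene");Rm=cv2.Rodrigues(f["rvec"])[0];print("scene cam",-Rm.T@f["tvec"], "axis right",Rm[0],"fwd",Rm[2])
```

```text
[0.44401257 0.40160028 0.08913017]
scene cam [-0.1258073   0.85626079  0.54036623] axis right [-7.63036705e-01 -6.46355139e-01 -1.42294015e-04] fwd [ 0.5797541  -0.68431533 -0.4422643 ]
```

View pics/w9c.png

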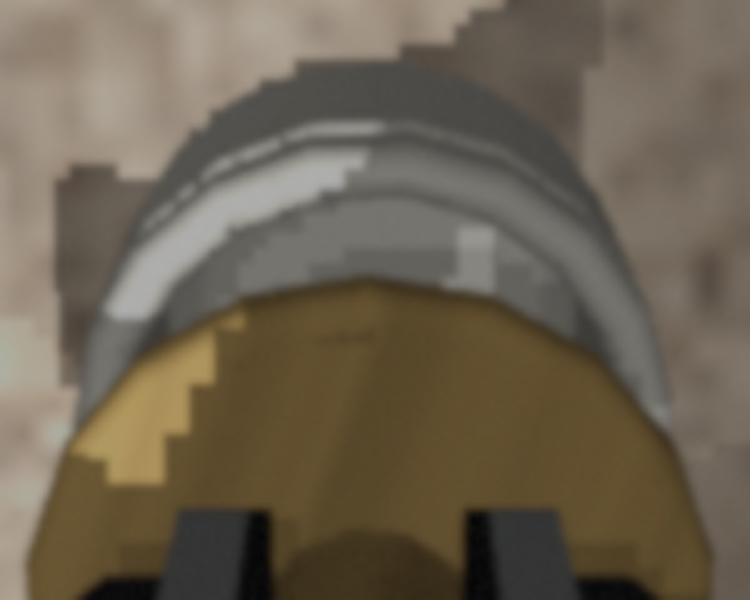

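Run:
```python
from w import *
o=readout.get_obs()["tcp_pos"]; print(o)
f=grab_frame("wrist"); u=250+371/5
for dz in (0,-.002,-.004): print("lid y",ray(f,u,247,o[2]-.0025+dz)[1]-.027)
print("mouth y",ray(f,u,228.6,.052)[1]-.023, ray(f,u,219.7,.052)[1]-.028)
# sensitivity to pitch error 0.5deg
```

```text
[0.44387334 0.40142861 0.08879179]
lid y 0.40041741333452785
lid y 0.39981139074314553
lid y 0.39920536815176316
mouth y 0.40246765803206147 0.40147583274604454
```

```bash
python3 -m handwheel '0 -1 4 0 0 0 5;0 -1 6 0 0 0 5;0 -1 6 0 0 0 5;0 -1 6 0 0 0 5;0 -1 6 0 0 0 5' 40
python3 - <<'E'
from w import *
o=readout.get_obs()["tcp_pos"]; print(o)
f=grab_frame("wrist")
cv2.imwrite("pics/w10c.png",cv2.resize(f["pixels"][190:310,250:400,::-1],None,fx=5,fy=5,interpolation=cv2.INTER_CUBIC))
f=grab_frame("scene")
cv2.imwrite("pics/s10c.png",cv2.resize(f["pixels"][270:370,190:290,::-1],None,fx=5,fy=5,interpolation=cv2.INTER_CUBIC))
E
```

```text
clock: 10.25
tcp_pos: [0.4437, 0.4024, 0.0824]
orientation: [-3.141, -0.0, -0.0]
contact_force: [-0.1, 0.4, -1.2]
grip_width: 0.0139
[0.44370335 0.40236775 0.08236411]
```

View pics/w10c.png

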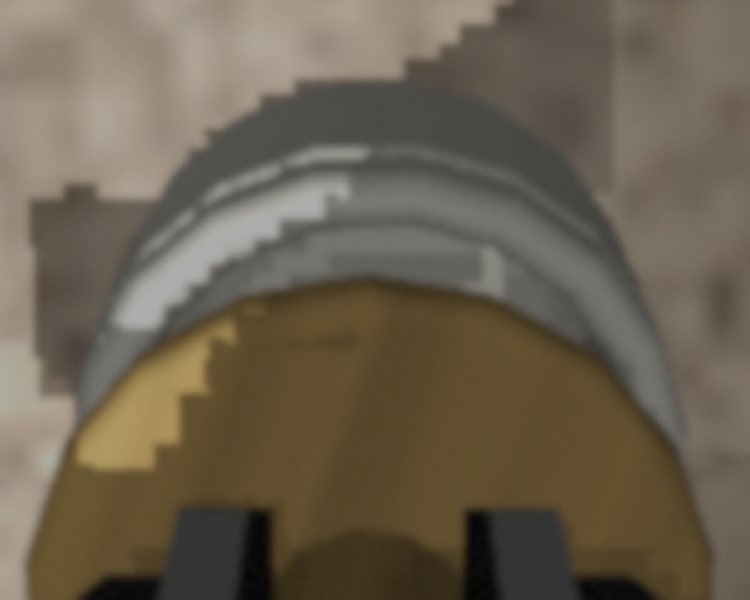

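View pics/s10c.png

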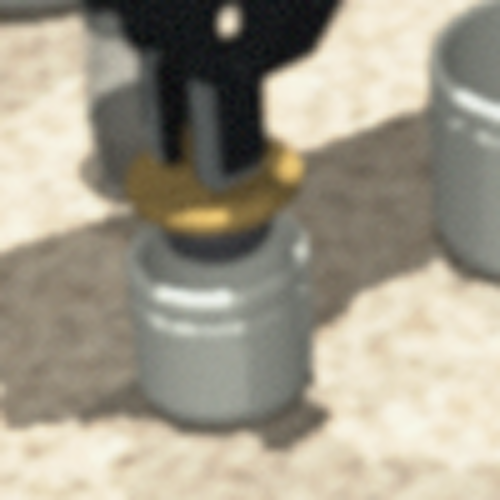

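Run:
```python
from w import *
o=readout.get_obs()["tcp_pos"]
f=grab_frame("wrist"); u=250+371/5
for dz in (0,-.002): print("lid y",ray(f,u,247,o[2]-.0025+dz)[1]-.027)
print("mouth y",ray(f,u,190+223/5,.052)[1]-.023, ray(f,u,190+180/5,.052)[1]-.028)
print("x lid", ray(f,250+369.5/5,302,o[2]-.0025)[0], "x mouth",ray(f,250+(80+685)/10,190+410/5,.052)[0])
```

```text
lid y 0.4013156139438244
lid y 0.40070887624059104
mouth y 0.40236830632204196 0.40113389894896423
x lid 0.4458184744732577 x mouth 0.44701230692000277
```

```bash
python3 -m handwheel '0.7 0 4 0 0 0 5;0.7 0 9 0 0 0 5;0.7 0 13 0 0 0 5;0.7 0 16 0 0 0 5;0.7 0 18 0 0 0 5;0.7 0 18 0 0 0 5' 40
python3 -m handwheel '0 0 1 0 0 0 5;0 0 2 0 0 0 5;0 0 3 0 0 0 5;0 0 3 0 0 0 5;0 0 3 0 0 0 5' 40
```

```text
clock: 11.15
tcp_pos: [0.4443, 0.4023, 0.0642]
orientation: [3.141, 0.0, -0.0]
contact_force: [0.2, 0.6, -0.6]
grip_width: 0.0138
clock: 11.78
tcp_pos: [0.4444, 0.4023, 0.0613]
orientation: [3.142, 0.0, 0.0]
contact_force: [0.1, -0.5, -0.4]
grip_width: 0.0144
```

```bash
python3 -m handwheel '0 0 1 0 0 0 5;0 0 1 0 0 0 5;0 0 1 0 0 0 5' 40
python3 -m handwheel '0 0 0 0 0 0 20;0 0 0 0 0 0 32;0 0 0 0 0 0 32;0 0 0 0 0 0 32'
python3 - <<'E'
from w import *
f=grab_frame("scene")
cv2.imwrite("pics/s11c.png",cv2.resize(f["pixels"][270:370,190:290,::-1],None,fx=5,fy=5,interpolation=cv2.INTER_CUBIC))
E
```

```text
clock: 12.15
tcp_pos: [0.4445, 0.4024, 0.061]
orientation: [3.142, -0.0, 0.001]
contact_force: [-0.9, -1.9, 5.0]
grip_width: 0.0138
clock: 12.65
tcp_pos: [0.4443, 0.4023, 0.0602]
orientation: [3.142, 0.0, -0.0]
contact_force: [-0.8, -0.4, -0.2]
grip_width: 0.0321
```

View pics/s11c.png

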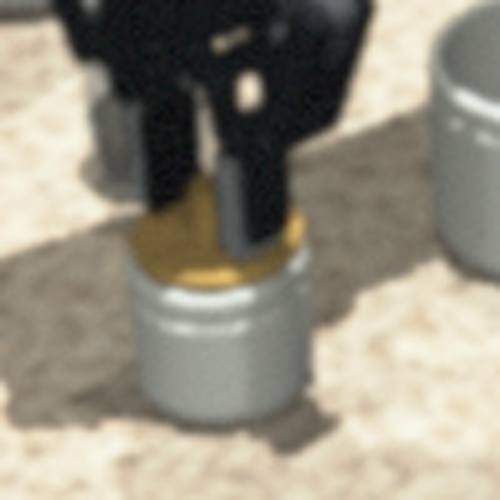

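The small lid is home: 5 N contact came at the expected height (TCP 0.061), and the picture shows the disc flush on the rim at about (215,250). Back to the stack for the medium lid.

```bash
python3 -m handwheel '0 0 -10 0 0 0 32;0 0 -40 0 0 0 32;0 20 -80 0 0 0 40;-1 65 -110 0 0 0 40;-1 115 -128 0 0 0 40;-2 165 -130 0 0 0 40;-2.8 215 -130 0 0 0 40;-2.8 255 -130 0 0 0 40;-2.8 270 -130 0 0 0 40;-2.8 270 -130 0 0 0 40;-2.8 270 -130 0 0 0 40'
python3 - <<'E'
from w import *
go([.4413,.1323,.0745])
f=grab_frame("wrist"); cv2.imwrite("pics/w12.png",cv2.resize(f["pixels"][150:330,220:430,::-1],None,fx=3.5,fy=3.3,interpolation=cv2.INTER_CUBIC))
f=grab_frame("scene"); cv2.imwrite("pics/s12.png",cv2.resize(f["pixels"][190:370,190:440,::-1],None,fx=3,fy=3,interpolation=cv2.INTER_CUBIC))
E
```

```text
clock: 14.08
tcp_pos: [0.4417, 0.1342, 0.1907]
orientation: [-3.14, -0.004, -0.001]
contact_force: [0.2, 0.6, -0.5]
grip_width: 0.0396
t 14.07 tcp [0.4417 0.1342 0.1907] yaw 0.13 tilt 0.08 grip 0.0396 F [ 0.2  0.6 -0.5]
shift mm [ -0.5   2.  116.2] turn z None dist 116
```

View pics/w12.png

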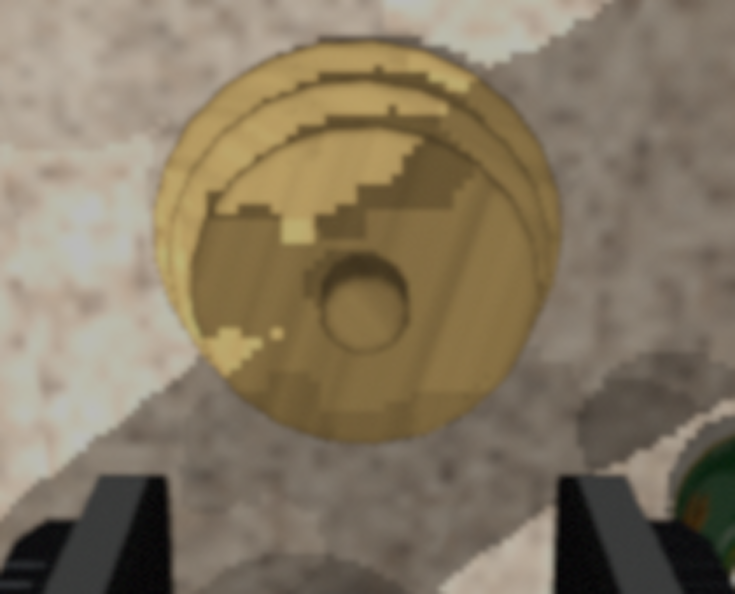

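View pics/s12.png

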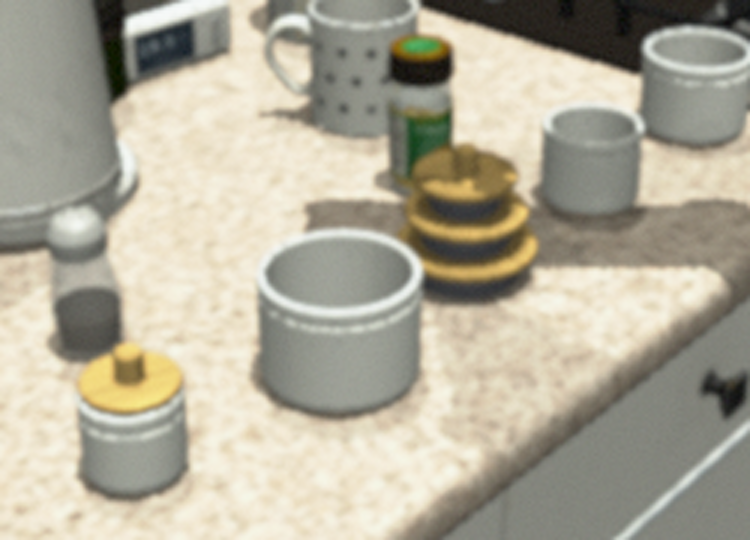

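```bash
python3 - <<'E'
from w import *
f=grab_frame("wrist");p=lambda X,Y:(220+(X+.5)/3.5-.5,150+(Y+.5)/3.3-.5)
print("knob",ray(f,*p(365,313),.088)); print("disc",ray(f,*p(365,(125+442)/2),.072)); go([.4413,.1323,.0745])
E
python3 -m handwheel '0 1 40 0 0 0 38;0 1.5 80 0 0 0 38;-0.2 1.5 105 0 0 0 38;-0.2 1.5 113 0 0 0 38;-0.2 1.5 116 0 0 0 38;-0.2 1.5 116 0 0 0 38;-0.2 1.5 116 0 0 0 38'
python3 - <<'E'
from w import *
f=grab_frame("wrist")
cv2.imwrite("pics/w13c.png",cv2.resize(f["pixels"][280:400,240:400,::-1],None,fx=5,fy=5)); go([.4413,.1323,.0745])
E
```

```text
knob [0.44390729 0.13140701 0.088     ]
disc [0.4439411  0.13266716 0.072     ]
t 14.22 tcp [0.4415 0.1338 0.1904] yaw 0.14 tilt 0.04 grip 0.0401 F [ 0.2  0.6 -0.4]
shift mm [ -0.2   1.6 115.9] turn z None dist 116
clock: 15.1
tcp_pos: [0.442, 0.131, 0.0751]
orientation: [-3.141, 0.0, -0.003]
contact_force: [-0.3, 0.3, 0.4]
grip_width: 0.038
t 15.15 tcp [0.4419 0.1309 0.0751] yaw -0.01 tilt 0.09 grip 0.0379 F [0.7 0.3 0.3]
shift mm [-0.6 -1.4  0.6] turn z None dist 2
```

View pics/w13c.png

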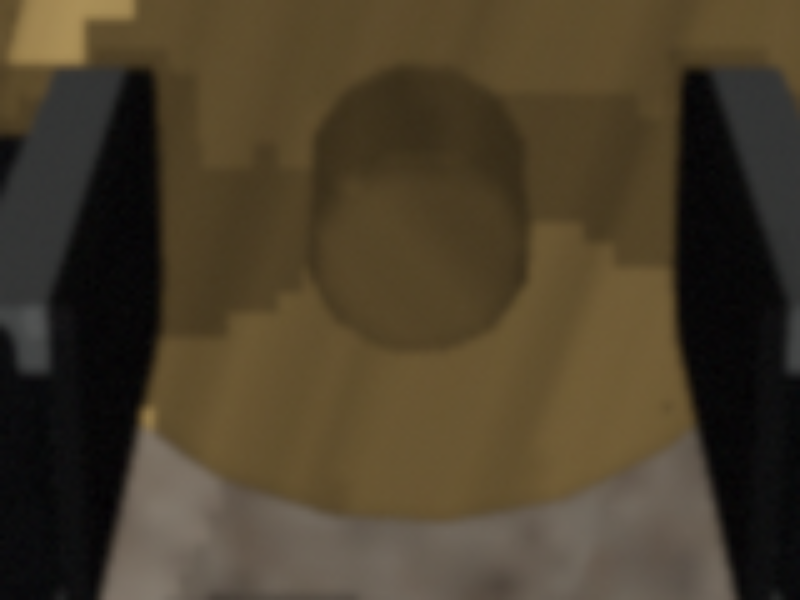

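```bash
python3 -m handwheel '0 -1 0.5 0 0 0 25;0 -1 0.5 0 0 0 10;0 -1 0.5 0 0 0 5;0 -1 0.5 0 0 0 5;0 -1 0.5 0 0 0 5' 40
python3 -m handwheel '0 0 -5 0 0 0 5;0 0 -15 0 0 0 5;0 0 -30 0 0 0 5;0 0 -55 0 0 0 5;0 0 -85 0 0 0 5;0 20 -115 0 0 0 5;-1 55 -145 0 0 0 5;-3 95 -165 0 0 0 5;-5 135 -165 0 0 0 5;-5 170 -165 0 0 0 5;-5 187 -165 0 0 0 5;-5 187 -165 0 0 0 5' 40
python3 -m handwheel '0 0 0 0 0 0 5;0 0 0 0 0 0 5' 40
python3 - <<'E'
from w import *
go([.4361,.0007,.24])
f=shot("w14.png"); P=np.array([.4361+.003,.0007+.001,.058])
x,y=proj(f,P)[0].astype(int); print(x,y)
overlay(f,[(P,.068),(P,.058)],"pics/w14c.png",x-70,x+70,max(0,y-60),y+60,5)
E
```

```text
clock: 15.78
tcp_pos: [0.4415, 0.1319, 0.0739]
orientation: [-3.141, -0.0, -0.0]
contact_force: [-0.1, -0.4, 2.3]
grip_width: 0.014
clock: 17.27
tcp_pos: [0.4362, -0.0561, 0.2395]
orientation: [3.141, -0.004, 0.001]
contact_force: [-0.1, -0.5, 0.5]
grip_width: 0.0143
clock: 17.52
tcp_pos: [0.4364, -0.0541, 0.239]
orientation: [-3.141, -0.003, -0.0]
contact_force: [0.7, -0.6, -0.7]
grip_width: 0.0142
t 17.52 tcp [ 0.4364 -0.0541  0.239 ] yaw 0.11 tilt 0.02 grip 0.0142 F [ 0.7 -0.6 -0.7]
shift mm [ -0.2 -54.8  -1. ] turn z None dist 55
324 139
```

View pics/w14.png

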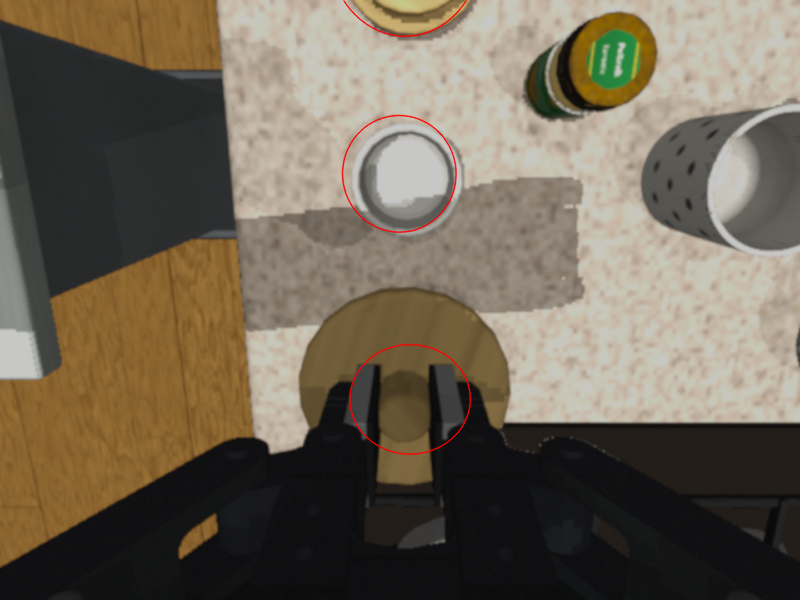

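View pics/w14c.png

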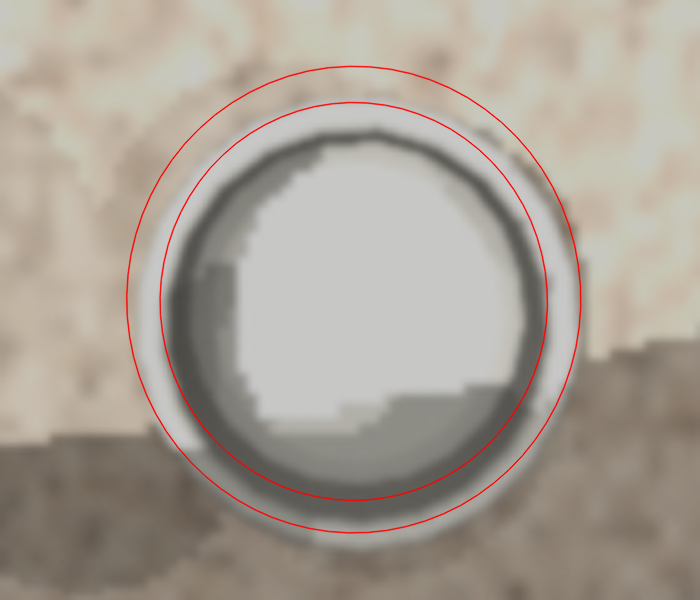

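```bash
python3 - <<'E'
from h import *
go([.4378,-.0014,.088])
E
python3 -m handwheel '0.7 -20 20 0 0 0 5;1.4 -45 60 0 0 0 5;1.4 -53 100 0 0 0 5;1.4 -53 130 0 0 0 5;1.4 -53 148 0 0 0 5;1.4 -53 151 0 0 0 5;1.4 -53 151 0 0 0 5;1.4 -53 151 0 0 0 5;1.4 -53 151 0 0 0 5' 40
cat > hov.py <<'E'
from w import *
import sys
n,X,Y,z=sys.argv[1:5]; x0,x1,y0,y1=map(int,sys.argv[5:9]); mw=float(sys.argv[9])
go([float(X),float(Y),float(z)])
f=grab_frame("wrist")
cv2.imwrite(f"pics/{n}w.png",cv2.resize(f["pixels"][190:310,240:410,::-1],None,fx=4.5,fy=4.5,interpolation=cv2.INTER_CUBIC))
f=grab_frame("scene")
cv2.imwrite(f"pics/{n}s.png",cv2.resize(f["pixels"][y0:y1,x0:x1,::-1],None,fx=5,fy=5,interpolation=cv2.INTER_CUBIC))
E
python3 hov.py h2 .4378 -.0014 .066 360 460 180 280 0
```

```text
t 17.57 tcp [ 0.4364 -0.0542  0.2389] yaw 0.11 tilt 0.01 grip 0.0142 F [-1.1 -0.3 -0. ]
shift mm [  1.5 -52.8 151. ] turn z None dist 160
clock: 18.7
tcp_pos: [0.4383, -0.0023, 0.0885]
orientation: [3.141, -0.0, 0.002]
contact_force: [-0.6, 0.1, -0.5]
grip_width: 0.014
t 18.7 tcp [ 0.4383 -0.0023  0.0885] yaw -0.02 tilt 0.08 grip 0.014 F [-0.6  0.1 -0.5]
shift mm [-0.5 -0.9 22.5] turn z None dist 22
```

View pics/h2w.png

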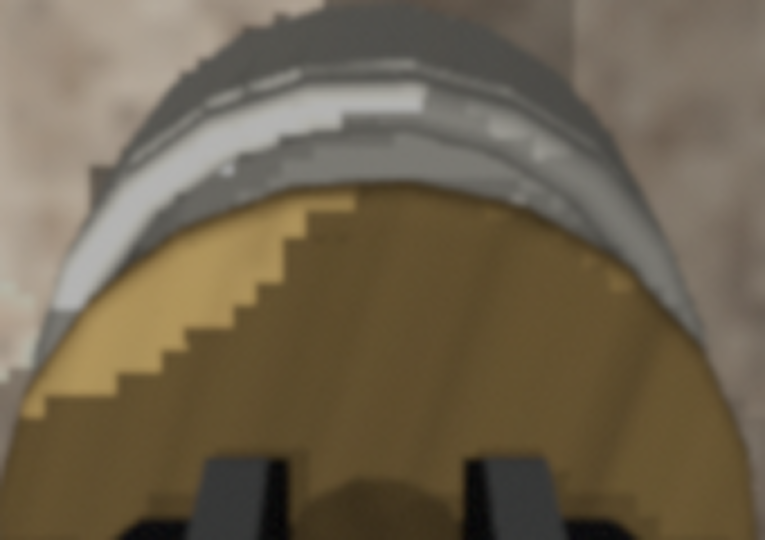

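View pics/h2s.png

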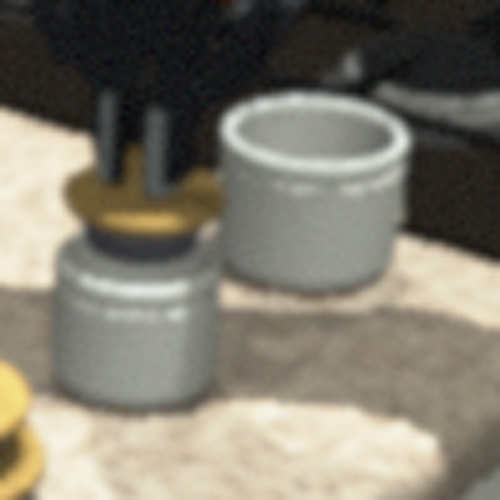

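```bash
cat > rel.py <<'E'
from w import *
import sys
# args: lid far row(raw), mouth inner far row, outer far row, disc d, mouth d, can d, rim z
a,b,c,dd,md,cd,rz=map(float,sys.argv[1:8]); f=grab_frame("wrist"); o=readout.get_obs()["tcp_pos"]; u=322
print("lid y",ray(f,u,a,o[2]-.0025)[1]-dd/2,"mouth y",ray(f,u,b,rz)[1]-md/2,ray(f,u,c,rz)[1]-cd/2, o)
E
python3 rel.py 231 218.9 209.5 .066 .058 .068 .058
```

```text
lid y -0.003406344415628468 mouth y -0.001404583265471316 -0.002379927958978151 [ 0.43797263 -0.002317    0.08813791]
```

```bash
python3 -m handwheel '0.3 -1.3 3 0 0 0 5;0.3 -1.3 8 0 0 0 5;0.3 -1.3 13 0 0 0 5;0.3 -1.3 17 0 0 0 5;0.3 -1.3 19 0 0 0 5;0.3 -1.3 19 0 0 0 5' 40
python3 -m handwheel '0 0 1 0 0 0 5;0 0 2 0 0 0 5;0 0 3 0 0 0 5;0 0 3 0 0 0 5' 40
```

```text
clock: 19.6
tcp_pos: [0.438, -0.0008, 0.0686]
orientation: [-3.142, -0.0, 0.0]
contact_force: [0.0, -0.8, -0.2]
grip_width: 0.0142
clock: 20.1
tcp_pos: [0.4383, -0.0009, 0.0666]
orientation: [3.141, 0.0, 0.001]
contact_force: [-2.3, -1.4, 10.8]
grip_width: 0.0138
```

Contact of 10.8 N came at the expected seating height (0.0665). Releasing.

```bash
python3 -m handwheel '0 0 -0.5 0 0 0 20;0 0 -0.5 0 0 0 32;0 0 -0.5 0 0 0 32;0 0 -0.5 0 0 0 32'
python3 -m handwheel '0 0 -10 0 0 0 32;0 0 -40 0 0 0 32;0 -20 -80 0 0 0 40;1 -60 -110 0 0 0 40;2 -100 -110 0 0 0 40;3 -125 -110 0 0 0 40;3 -133 -110 0 0 0 40;3 -133 -110 0 0 0 40;3 -133 -110 0 0 0 40'
python3 - <<'E'
from w import *
go([.4413,.1323,.0500])
f=grab_frame("wrist"); cv2.imwrite("pics/w16.png",cv2.resize(f["pixels"][150:330,220:430,::-1],None,fx=3.5,fy=3.3,interpolation=cv2.INTER_CUBIC))
f=grab_frame("scene"); cv2.imwrite("pics/s16.png",cv2.resize(f["pixels"][170:370,205:465,::-1],None,fx=3,fy=3,interpolation=cv2.INTER_CUBIC))
E
```

```text
clock: 20.6
tcp_pos: [0.438, -0.0009, 0.0662]
orientation: [-3.142, -0.0, 0.0]
contact_force: [-0.5, -0.2, 0.4]
grip_width: 0.0317
clock: 21.72
tcp_pos: [0.441, 0.1307, 0.1761]
orientation: [3.141, -0.002, -0.001]
contact_force: [-0.0, -0.3, -0.1]
grip_width: 0.04
t 21.73 tcp [0.441  0.1307 0.1761] yaw -0.09 tilt 0.06 grip 0.04 F [-0.  -0.3 -0.1]
shift mm [  0.4  -1.7 126.1] turn z None dist 126
```

View pics/w16.png

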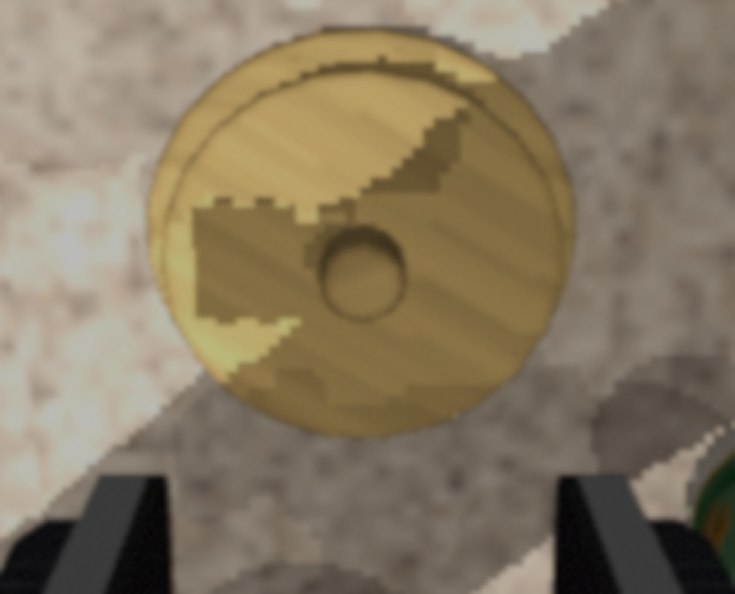

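View pics/s16.png

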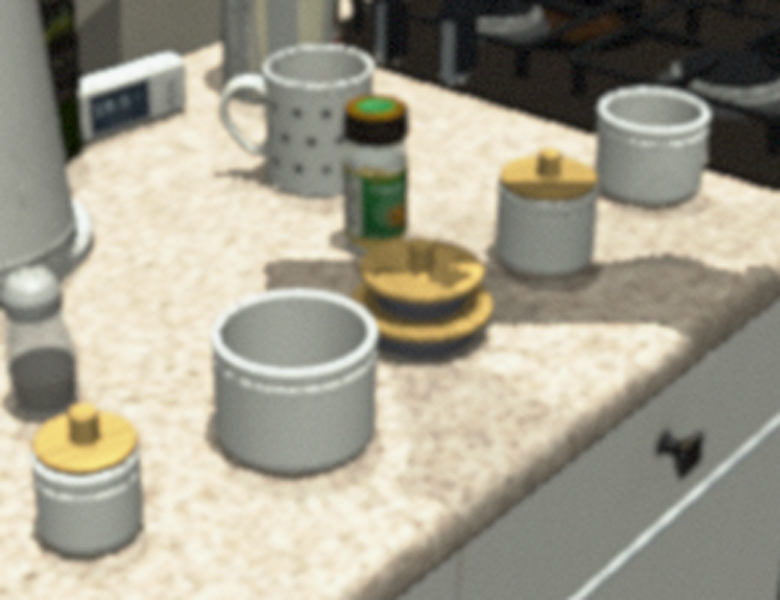

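Both placed lids sit flat, and the two lids left in the stack are centred between the pads (knob at crop (363,278)). Next is the large lid.

```bash
python3 - <<'E'
from w import *
f=grab_frame("wrist");p=lambda X,Y:(220+(X+.5)/3.5-.5,150+(Y+.5)/3.3-.5)
print("knob",ray(f,*p(363,279),.064)); print("disc",ray(f,*p(363,(67+437)/2),.048)); go([.4413,.1323,.0500])
E
python3 -m handwheel '0 -1 40 0 0 0 38;0 -1.5 80 0 0 0 38;0 -1.5 110 0 0 0 38;0 -1.5 122 0 0 0 38;0 -1.5 126 0 0 0 38;0 -1.5 126 0 0 0 38;0 -1.5 126 0 0 0 38'
python3 -m handwheel '0 0 0 0 0 0 25;0 0 0 0 0 0 10;0 0 0 0 0 0 5;0 0 0 0 0 0 5;0 0 0 0 0 0 5' 40
```

```text
knob [0.44304699 0.13192347 0.064     ]
disc [0.44305598 0.13320411 0.048     ]
t 21.88 tcp [0.4411 0.1311 0.1762] yaw -0.09 tilt 0.03 grip 0.0401 F [-0.7 -0.2  0.8]
shift mm [  0.3  -1.3 126.2] turn z None dist 126
clock: 22.75
tcp_pos: [0.4418, 0.1338, 0.0512]
orientation: [-3.141, 0.0, -0.003]
contact_force: [-0.1, 0.1, 0.5]
grip_width: 0.0379
clock: 23.38
tcp_pos: [0.4415, 0.1337, 0.0506]
orientation: [-3.141, -0.0, -0.001]
contact_force: [0.5, 0.2, 5.0]
grip_width: 0.0137
```

```bash
python3 -m handwheel '0 0 -5 0 0 0 5;0 0 -15 0 0 0 5;0 0 -30 0 0 0 5;0 0 -55 0 0 0 5;0 0 -85 0 0 0 5;0 10 -115 0 0 0 5;0 40 -145 0 0 0 5;1 80 -175 0 0 0 5;1 125 -189 0 0 0 5;1 175 -189 0 0 0 5;1 225 -189 0 0 0 5;1 270 -189 0 0 0 5' 40
python3 -m handwheel '0 40 0 0 0 0 5;0 60 0 0 0 0 5;0 64 0 0 0 0 5;0 64 0 0 0 0 5;0 64 0 0 0 0 5' 40
python3 - <<'E'
from w import *
go([.4433,-.1468,.24])
f=shot("w17.png"); P=np.array([.4453,-.1470,.064])
x,y=proj(f,P)[0].astype(int); print(x,y)
overlay(f,[(P,.080),(P,.070)],"pics/w17c.png",x-75,x+75,max(0,y-65),y+65,5)
E
```

```text
clock: 24.88
tcp_pos: [0.4417, -0.1379, 0.2404]
orientation: [3.141, -0.0, 0.002]
contact_force: [1.5, 0.6, -0.6]
grip_width: 0.0139
clock: 25.5
tcp_pos: [0.4423, -0.1987, 0.2394]
orientation: [-3.141, -0.004, -0.0]
contact_force: [0.6, -0.4, -1.4]
grip_width: 0.0143
t 25.5 tcp [ 0.4423 -0.1987  0.2394] yaw 0.15 tilt 0.02 grip 0.0143 F [ 0.6 -0.4 -1.4]
shift mm [  1.1 -51.9  -0.6] turn z None dist 52
324 145
```

View pics/w17.png

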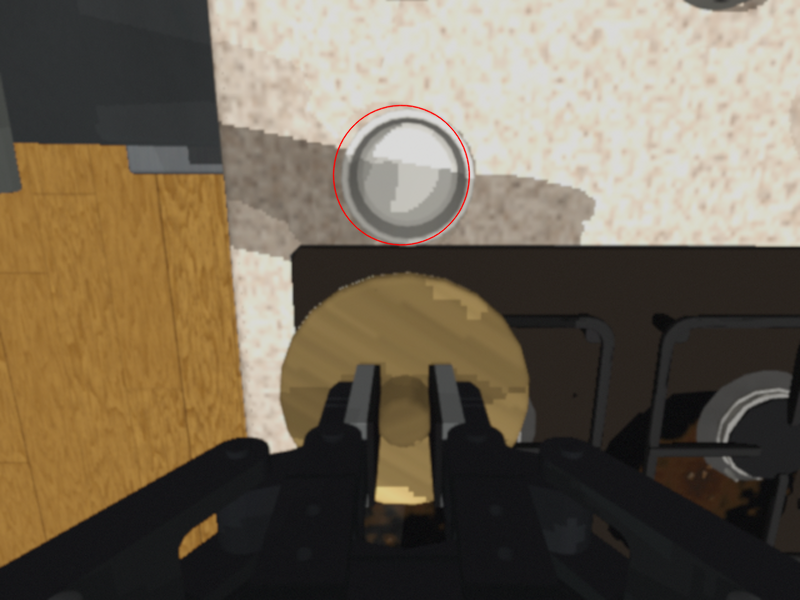

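View pics/w17c.png

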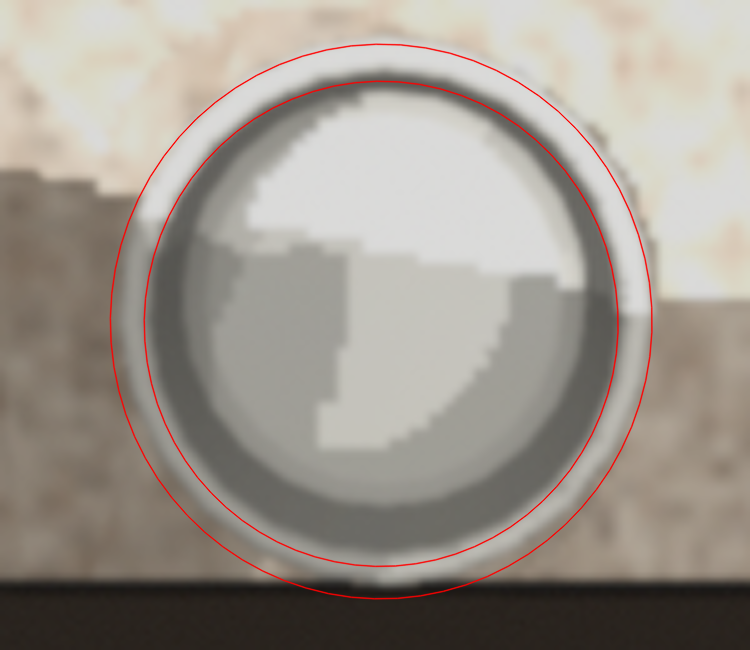

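```bash
python3 -m handwheel '0.7 -20 20 0 0 0 5;1.6 -45 60 0 0 0 5;1.6 -54.2 100 0 0 0 5;1.6 -54.2 128 0 0 0 5;1.6 -54.2 142 0 0 0 5;1.6 -54.2 144 0 0 0 5;1.6 -54.2 144 0 0 0 5;1.6 -54.2 144 0 0 0 5;1.6 -54.2 144 0 0 0 5' 40
python3 hov.py h3 .444 -.1445 .0726 385 485 160 260 0
```

```text
clock: 26.68
tcp_pos: [0.4441, -0.1464, 0.096]
orientation: [3.141, -0.0, 0.002]
contact_force: [-0.3, 0.6, -0.0]
grip_width: 0.014
t 26.68 tcp [ 0.4441 -0.1464  0.096 ] yaw -0.02 tilt 0.08 grip 0.014 F [-0.3  0.6 -0. ]
shift mm [-0.1 -2.  23.4] turn z None dist 23
```

View pics/h3w.png

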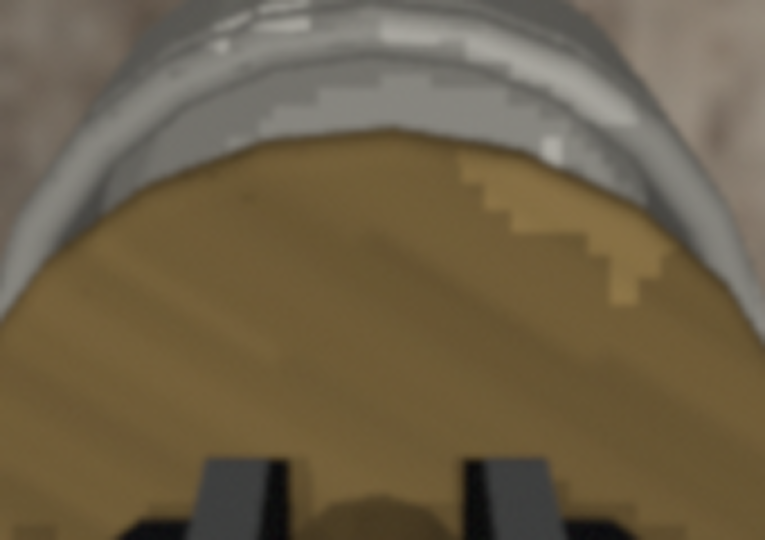

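View pics/h3s.png

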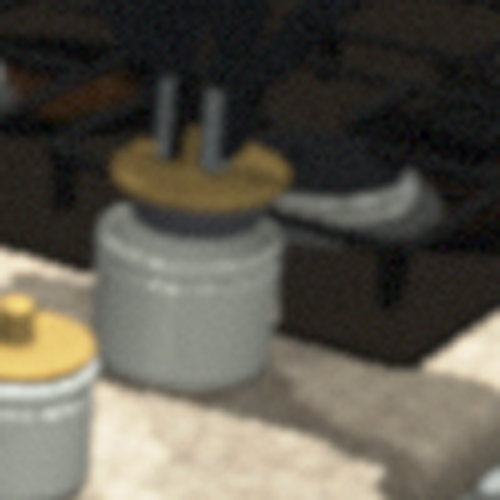

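```bash
python3 rel.py 218.9 202.9 194 .078 .070 .080 .064
```

```text
lid y -0.14906646859826064 mouth y -0.14493692401723327 -0.14617378483057553 [ 0.44380089 -0.14632372  0.09557941]
```

```bash
python3 -m handwheel '0.6 -2 1 0 0 0 5;0.6 -3 6 0 0 0 5;0.6 -3 12 0 0 0 5;0.6 -3 17 0 0 0 5;0.6 -3 20 0 0 0 5;0.6 -3 20 0 0 0 5' 40
python3 -m handwheel '0 0 1 0 0 0 5;0 0 2 0 0 0 5;0 0 3 0 0 0 5;0 0 3 0 0 0 5' 40
```

```text
clock: 27.58
tcp_pos: [0.4441, -0.1431, 0.075]
orientation: [-3.141, -0.0, 0.001]
contact_force: [-0.0, 0.5, -0.6]
grip_width: 0.0139
clock: 28.08
tcp_pos: [0.4444, -0.1433, 0.0731]
orientation: [3.141, -0.0, 0.0]
contact_force: [-2.9, 0.9, 10.8]
grip_width: 0.0139
```

```bash
python3 -m handwheel '0 0 -0.5 0 0 0 20;0 0 -0.5 0 0 0 32;0 0 -0.5 0 0 0 32;0 0 -0.5 0 0 0 32'
python3 -m handwheel '0 0 -10 0 0 0 32;0 0 -40 0 0 0 32;0 -20 -80 0 0 0 40;0 -60 -100 0 0 0 40;-1 -105 -100 0 0 0 40;-2 -155 -100 0 0 0 40;-3 -205 -100 0 0 0 40;-3 -250 -90 0 0 0 40;-3 -275 -80 0 0 0 40;-3 -276 -80 0 0 0 40;-3 -276 -80 0 0 0 40;-3 -276 -80 0 0 0 40'
python3 - <<'E'
from w import *
go([.4413,.1323,.0265])
f=grab_frame("wrist"); cv2.imwrite("pics/w18.png",cv2.resize(f["pixels"][150:330,220:430,::-1],None,fx=3.5,fy=3.3,interpolation=cv2.INTER_CUBIC))
f=grab_frame("scene"); cv2.imwrite("pics/s18.png",cv2.resize(f["pixels"][170:370,205:465,::-1],None,fx=3,fy=3,interpolation=cv2.INTER_CUBIC))
E
```

```text
clock: 28.58
tcp_pos: [0.4442, -0.1432, 0.0727]
orientation: [-3.142, -0.0, 0.0]
contact_force: [0.1, -0.2, 0.2]
grip_width: 0.0322
clock: 30.08
tcp_pos: [0.4416, 0.1315, 0.1532]
orientation: [3.141, -0.003, 0.001]
contact_force: [0.5, 0.2, 0.5]
grip_width: 0.04
t 30.07 tcp [0.4416 0.1315 0.1532] yaw -0.12 tilt 0.05 grip 0.04 F [0.5 0.2 0.5]
shift mm [ -0.4  -0.9 126.7] turn z None dist 127
```

View pics/w18.png

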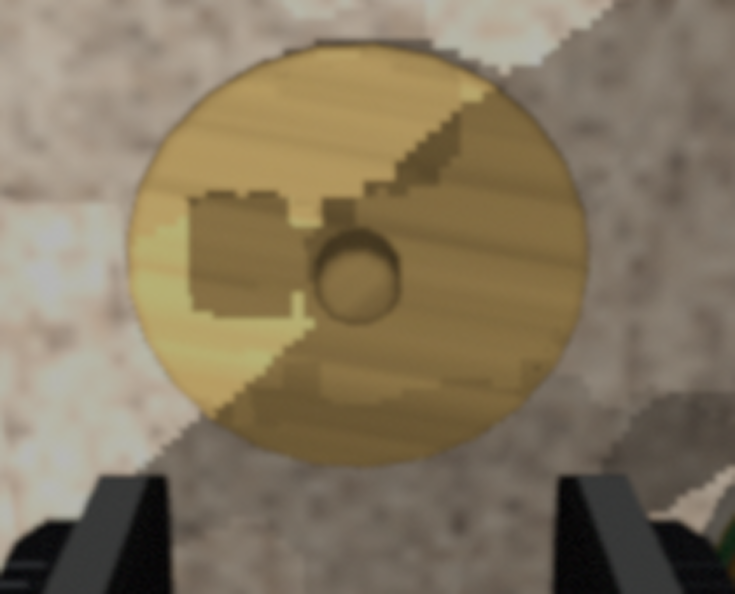

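View pics/s18.png

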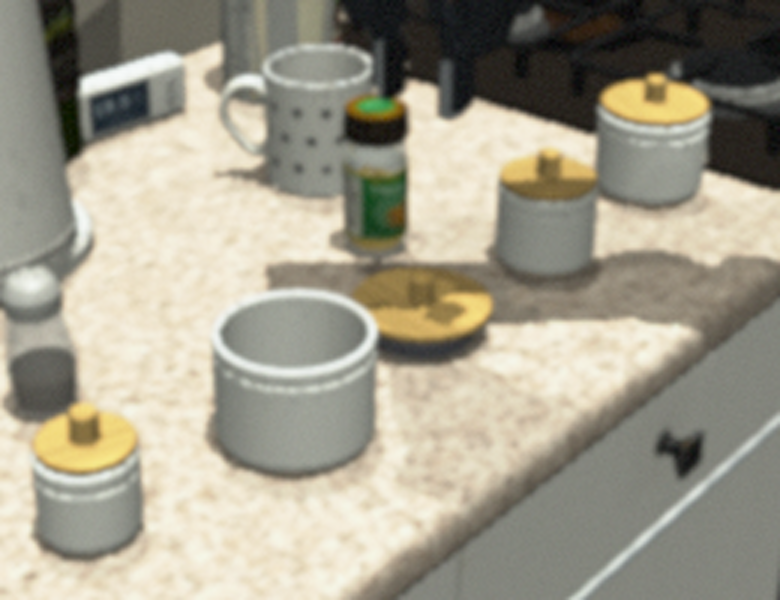

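```bash
python3 - <<'E'
from w import *
f=grab_frame("wrist");p=lambda X,Y:(220+(X+.5)/3.5-.5,150+(Y+.5)/3.3-.5)
print("knob",ray(f,*p(357,280),.040)); print("disc",ray(f,*p(357,(42+466)/2),.024)); go([.4405,.1323,.0265])
E
python3 -m handwheel '-1 0 40 0 0 0 38;-1 0 80 0 0 0 38;-1 0 110 0 0 0 38;-1 0 122 0 0 0 38;-1 0 126.5 0 0 0 38;-1 0 126.5 0 0 0 38;-1 0 126.5 0 0 0 38'
python3 - <<'E'
from w import *
f=grab_frame("wrist")
cv2.imwrite("pics/w19c.png",cv2.resize(f["pixels"][280:400,240:400,::-1],None,fx=5,fy=5)); go([.4405,.1323,.0265])
E
```

```text
knob [0.44254511 0.13234549 0.04      ]
disc [0.44250606 0.13342986 0.024     ]
t 30.23 tcp [0.4415 0.1319 0.153 ] yaw -0.09 tilt 0.03 grip 0.0399 F [-0.1  0.4  0.2]
shift mm [ -1.1  -0.4 126.5] turn z None dist 127
clock: 31.1
tcp_pos: [0.441, 0.133, 0.0272]
orientation: [-3.141, 0.0, -0.003]
contact_force: [0.1, -0.6, -0.0]
grip_width: 0.038
t 31.15 tcp [0.441  0.1329 0.0271] yaw -0.01 tilt 0.1 grip 0.0378 F [ 0.4 -0.7 -0.4]
shift mm [-0.5  0.6  0.6] turn z None dist 1
```

View pics/w19c.png

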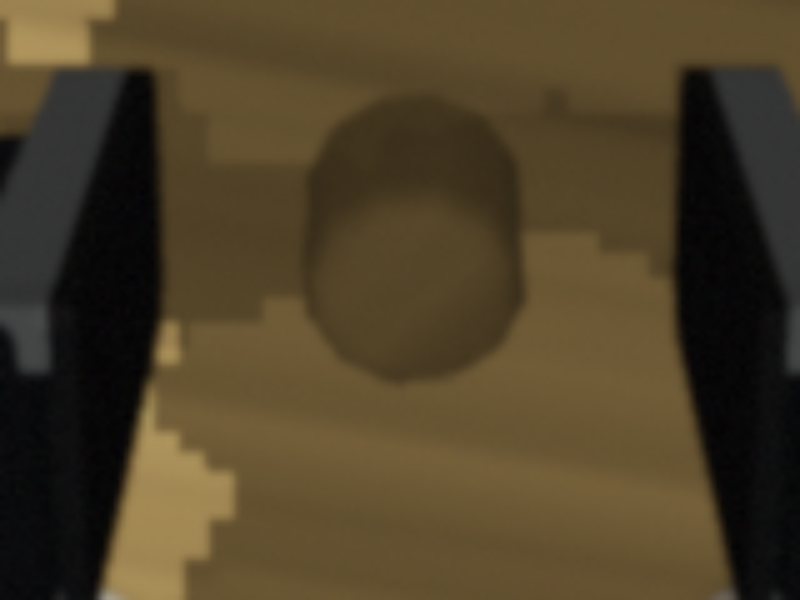

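```bash
python3 -m handwheel '-0.5 1.5 0.3 0 0 0 30;-0.5 1.5 0.3 0 0 0 10;-0.5 1.5 0.3 0 0 0 5;-0.5 1.5 0.3 0 0 0 5;-0.5 1.5 0.3 0 0 0 5' 40
python3 -m handwheel '0 0 -5 0 0 0 5;0 0 -15 0 0 0 5;0 0 -35 0 0 0 5;0 0 -65 0 0 0 5;0 0 -105 0 0 0 5;0 0 -145 0 0 0 5;0 -10 -185 0 0 0 5;0 -35 -208 0 0 0 5;0 -55 -212 0 0 0 5;0 -60 -212 0 0 0 5;0 -60 -212 0 0 0 5;0 -60 -212 0 0 0 5' 40
python3 - <<'E'
from w import *
go([.4213,.264,.24])
f=shot("w20.png"); P=np.array([.4233,.2640,.070])
x,y=proj(f,P)[0].astype(int); print(x,y)
overlay(f,[(P,.092),(P,.082)],"pics/w20c.png",x-80,x+80,max(0,y-70),y+75,5)
E
```

```text
clock: 31.78
tcp_pos: [0.4398, 0.1312, 0.0262]
orientation: [3.141, 0.0, 0.0]
contact_force: [-0.8, -1.6, 5.0]
grip_width: 0.0142
clock: 33.28
tcp_pos: [0.4395, 0.1902, 0.2374]
orientation: [3.141, -0.001, -0.002]
contact_force: [-0.4, -0.1, -0.4]
grip_width: 0.014
t 33.27 tcp [0.4395 0.1902 0.2374] yaw -0.05 tilt 0.08 grip 0.014 F [-0.4 -0.1 -0.4]
shift mm [-18.3 -73.8  -2.6] turn z None dist 76
297 114
```

View pics/w20.png

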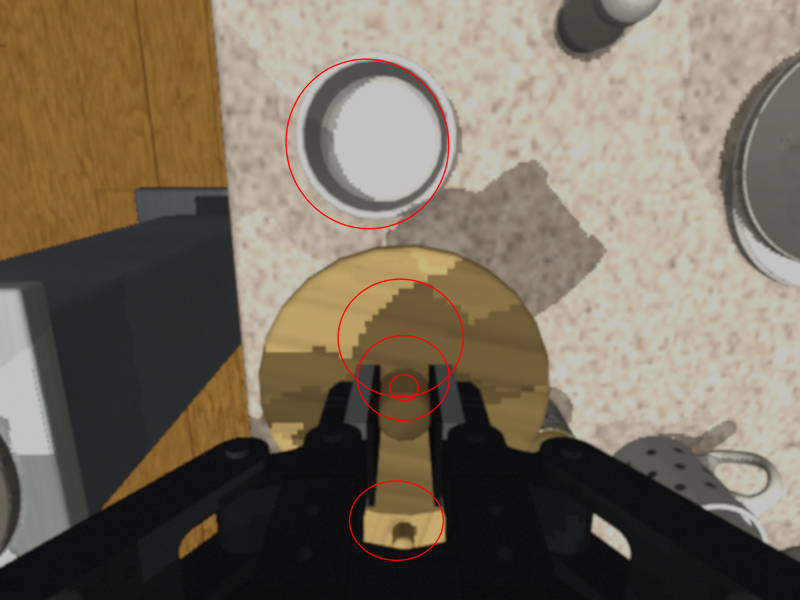

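View pics/w20c.png

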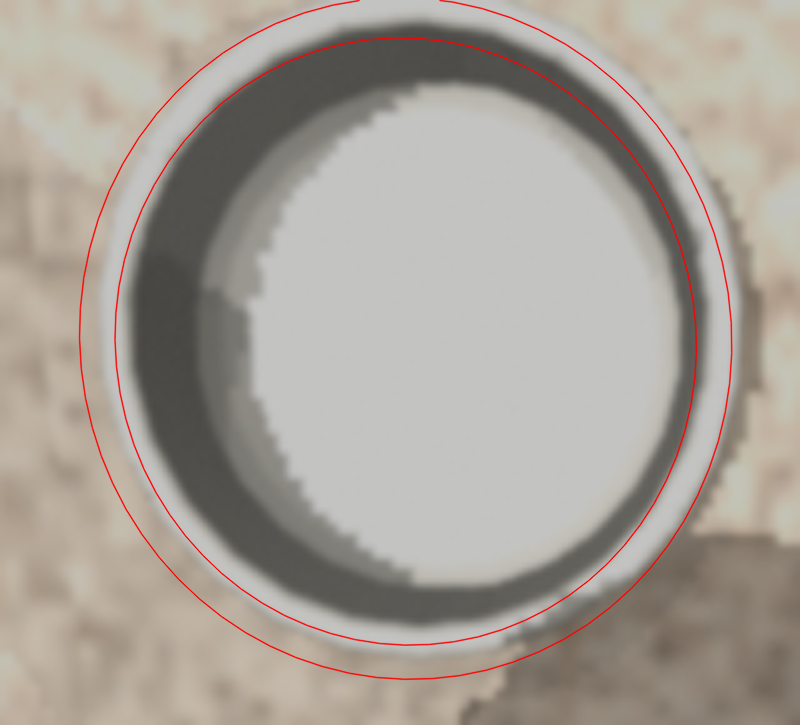

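```bash
python3 -m handwheel '-6 -25 20 0 0 0 5;-12 -50 55 0 0 0 5;-16.3 -70 90 0 0 0 5;-16.3 -76.5 120 0 0 0 5;-16.3 -76.5 133 0 0 0 5;-16.3 -76.5 135 0 0 0 5;-16.3 -76.5 135 0 0 0 5;-16.3 -76.5 135 0 0 0 5;-16.3 -76.5 135 0 0 0 5' 40
python3 hov.py h4 .4231 .267 .0782 255 355 235 335 0
```

```text
clock: 34.45
tcp_pos: [0.424, 0.2678, 0.1037]
orientation: [-3.141, 0.001, -0.002]
contact_force: [1.0, -0.7, -1.2]
grip_width: 0.0141
t 34.45 tcp [0.424  0.2678 0.1037] yaw -0.03 tilt 0.08 grip 0.0141 F [ 1.  -0.7 -1.2]
shift mm [-0.9  0.8 25.5] turn z None dist 26
```

View pics/h4w.png

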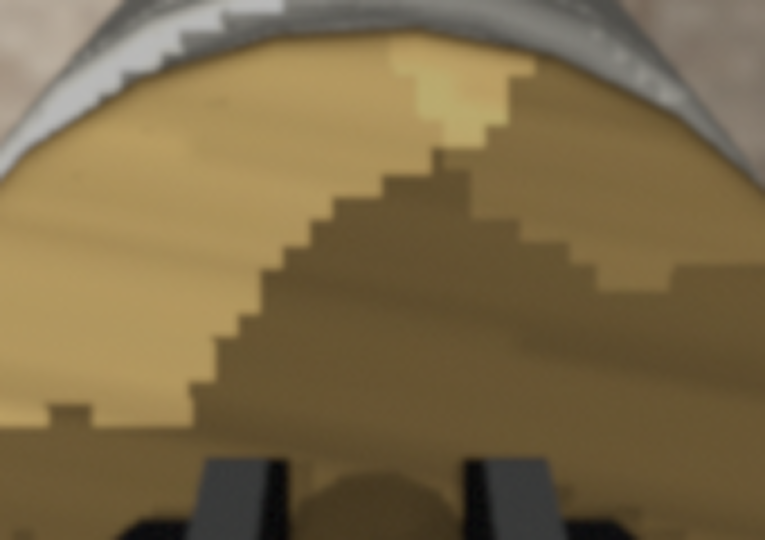

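View pics/h4s.png

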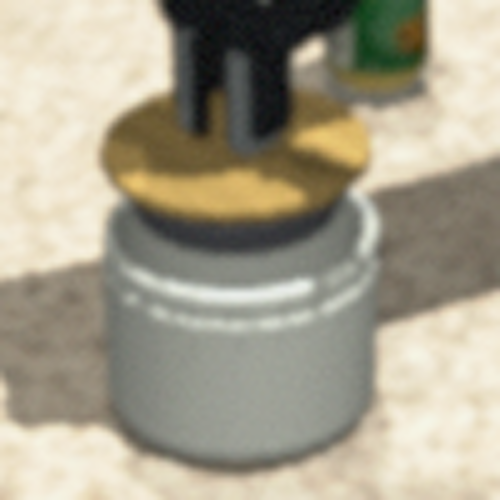

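Run:
```python
from w import *
f=grab_frame("wrist")
cv2.imwrite("pics/h4w2.png",cv2.resize(f["pixels"][150:290,210:430,::-1],None,fx=3.6,fy=3.6,interpolation=cv2.INTER_CUBIC)); go([.4231,.267,.0782])
```

```text
t 34.6 tcp [0.4236 0.2678 0.1033] yaw -0.0 tilt 0.03 grip 0.0137 F [-0.2 -0.6 -1.4]
shift mm [-0.6  0.8 25.1] turn z None dist 25
```

View pics/h4w2.png

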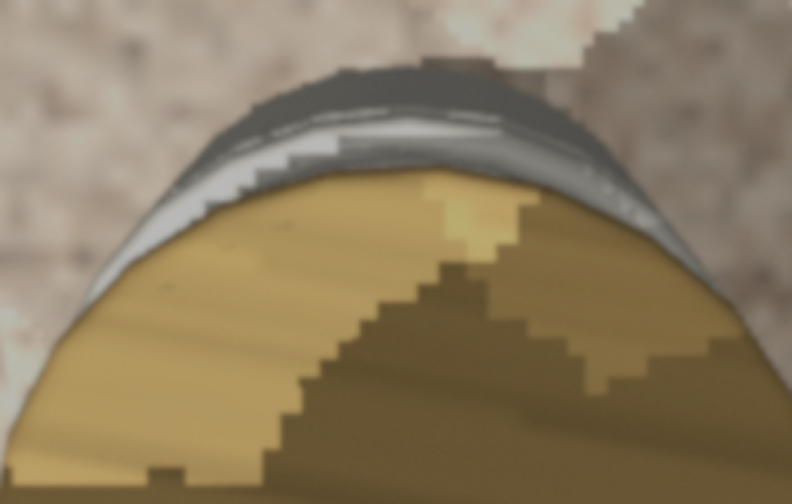

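```bash
python3 rel.py 197.8 196.1 185.6 .090 .082 .092 .070
```

```text
lid y 0.2666257098074289 mouth y 0.26584077776636844 0.265276791673006 [0.42355622 0.26779001 0.10320385]
```

```bash
python3 -m handwheel '-0.7 1.2 3 0 0 0 5;-0.7 1.2 7 0 0 0 5;-0.7 1.2 12 0 0 0 5;-0.7 1.2 16 0 0 0 5;-0.7 1.2 18 0 0 0 5;-0.7 1.2 18 0 0 0 5' 40
python3 hov.py h5 .4227 .2665 .0782 255 355 235 335 0
```

```text
clock: 35.4
tcp_pos: [0.4226, 0.2666, 0.0848]
orientation: [3.141, 0.0, -0.0]
contact_force: [-0.9, -1.3, -0.5]
grip_width: 0.0138
t 35.4 tcp [0.4226 0.2666 0.0848] yaw 0.01 tilt 0.02 grip 0.0138 F [-0.9 -1.3 -0.5]
shift mm [0.1 0.1 6.6] turn z None dist 7
```

View pics/h5s.png

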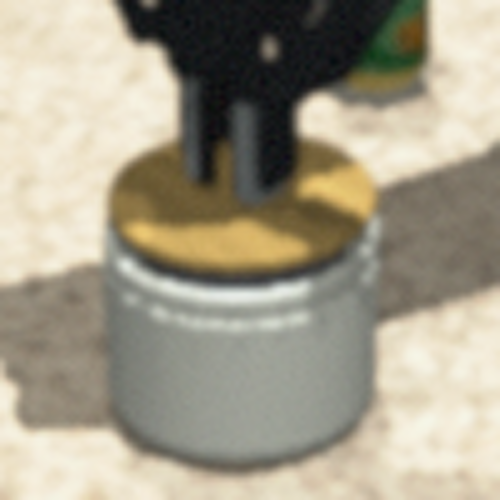

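Aligned (disc 109–378, rim 105–380). Lowering the rest of the way.

```bash
python3 -m handwheel '0 0 2 0 0 0 5;0 0 4 0 0 0 5;0 0 5 0 0 0 5;0 0 6 0 0 0 5;0 0 6.5 0 0 0 5;0 0 6.5 0 0 0 5;0 0 6.5 0 0 0 5' 40
```

```text
clock: 36.38
tcp_pos: [0.4227, 0.2666, 0.0786]
orientation: [3.142, 0.0, 0.0]
contact_force: [-1.0, -0.4, 0.7]
grip_width: 0.0141
```

```bash
python3 -m handwheel '0 0 1 0 0 0 5;0 0 1 0 0 0 5' 40
python3 -m handwheel '0 0 0 0 0 0 20;0 0 0 0 0 0 32;0 0 0 0 0 0 32;0 0 0 0 0 0 32'
python3 -m handwheel '0 0 -10 0 0 0 32;0 0 -35 0 0 0 32;0 0 -75 0 0 0 32;0 30 -115 0 0 0 32;0 70 -150 0 0 0 32;0 115 -150 0 0 0 32;0 165 -150 0 0 0 32;0 215 -150 0 0 0 32;0 265 -150 0 0 0 32;0 315 -150 0 0 0 32;0 340 -150 0 0 0 32;0 340 -150 0 0 0 32'
python3 -m handwheel '0 50 0 0 0 0 32;0 100 0 0 0 0 32;0 150 0 0 0 0 32;0 190 0 0 0 0 32;0 200 0 0 0 0 32;0 200 0 0 0 0 32'
python3 - <<'E'
from w import *
f=grab_frame("scene"); cv2.imwrite("pics/s22.png",cv2.resize(f["pixels"][180:370,200:465,::-1],None,fx=3,fy=3,interpolation=cv2.INTER_CUBIC))
f=grab_frame("top"); cv2.imwrite("pics/t22.png",cv2.resize(f["pixels"][185:295,165:470,::-1],None,fx=2.6,fy=2.6,interpolation=cv2.INTER_CUBIC))
E
```

```text
clock: 36.62
tcp_pos: [0.4228, 0.2666, 0.0784]
orientation: [3.141, -0.0, 0.001]
contact_force: [-3.0, -2.7, 12.9]
grip_width: 0.0139
clock: 37.12
tcp_pos: [0.4227, 0.2666, 0.0774]
orientation: [3.142, 0.0, -0.0]
contact_force: [0.3, 0.1, -0.1]
grip_width: 0.0321
clock: 38.62
tcp_pos: [0.4226, -0.0751, 0.2279]
orientation: [3.141, -0.006, 0.0]
contact_force: [-0.0, 0.3, 0.3]
grip_width: 0.0322
clock: 39.38
tcp_pos: [0.4233, -0.2722, 0.2276]
orientation: [-3.141, -0.001, -0.0]
contact_force: [0.5, 0.9, 1.1]
grip_width: 0.032
```

View pics/s22.png

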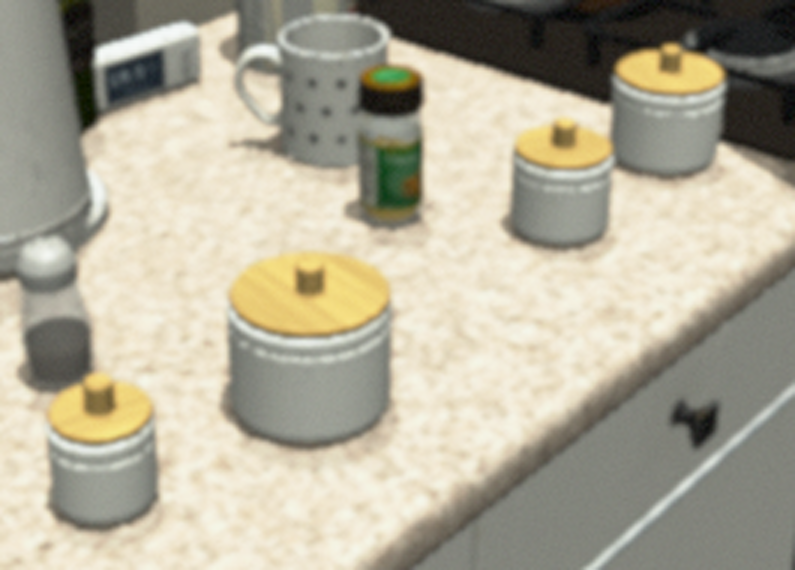

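View pics/t22.png

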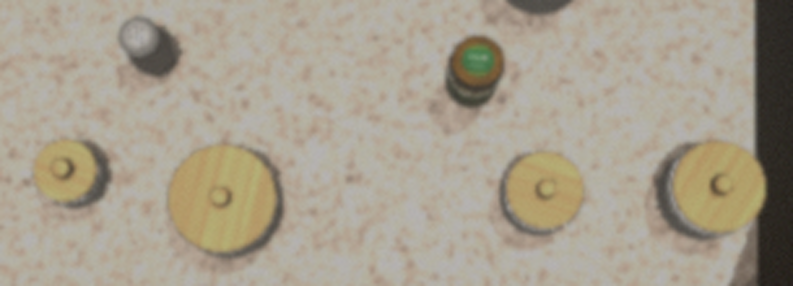

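All four lids lie flat on their own canisters, and the canisters, shaker and jar are where they started. The arm is clear, so I'm handing in.

```bash
python3 -c "
from bench import workorder; print(workorder.hand_in())"
```

```text
the job is handed in; nothing more can be done
None
```

I took the stack apart from the top and closed all four canisters, each with the lid of its own size, in about 39 s of the 93 s allowed. The job is handed in.

**Seating:** Each lid met its canister with 5–13 N, at TCP heights of 0.061, 0.067, 0.073 and 0.078 m, within about 1 mm of what I worked out for fully home. The last scene and top pictures show all four discs flat on their rims. By eye the canisters, the salt shaker and the spice jar had not moved, and the arm was clear with nothing in the gripper.

**Disagreements:** The top, scene and wrist cameras disagreed with each other by 2–4 mm. I corrected for this by measuring each lid against its canister while hovering just above it, then shifting by up to 3 mm before lowering. No check failed.

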